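# Close the clay extruder: nut finger-tight, then one flat with the spanner

## Robot

A 6-joint arm with a two-finger parallel gripper is mounted at the origin on the work surface; the furniture and walls round the work are solid. World frame = base frame: x ahead of the robot, y to its left, z up, the work surface at z = 0. Lengths are in mm, angles in rad, forces in N, time in s.
With the tool pointing down it reaches from about 350 to 875 mm from the base axis. Payload 4.2 kg.
Tool frame: the origin (TCP) lies on the centre line of the jaws, within the pads' length; the fingertips stand 14 mm ahead of it and the grasp point (between the pads) lies 5 mm behind it; z points along the fingers, y is the line along which they close (so a half turn about z gives the same grasp; the last joint's range is limited). The gripper opens to 85 mm and grips with 20 to 120 N. Pads are 22 mm wide; open, the fingers measure 114 mm over their backs; the gripper's body (76 mm by 85 mm) begins 54 mm behind the grasp point. The pads swing forward as they close: fully open they stand 13 mm farther back than shut.
Start: joints at [0.259, 0.385, 0.008, 0, -1.194, -0.259], TCP at [624.979, 0.025, 224.612] pointing down, gripper open.
Joint ranges: [-3.14, 3.14], [-1.21, 2.06], [-1.07, 1.41], [-3.16, 2.05], [-2.99, -0.16], [-3.1, 3.1]. Speed limits (rad/s): [2.79, 2.79, 3.14, 3.14, 3.14, 3.14].

## Interface

Orientations are given as a unit quaternion [x, y, z, w].
In Python, from bench import env, grab_frame, get_calibration, close_job gives the robot as it stands.
- The arm moves only by the tool play_rows, never from a script. Its argument "increments" is a list of rows, each a list of 5 numbers: the opening, from 0 (shut) to 1 (fully open), then the shift along the tool's x, y, z in m, then the turn about the tool's z in rad. A call has 1 to 8 rows; each row is the pose to reach, as a shift and turn from the pose commanded when the call began, along the tool's axes at that moment; what a row does not reach only later rows make up. A row lasts 1/12 s, in which the tool goes at most 41.7 mm and 7.16 degrees, less where a joint would pass 70% of its speed; a pose out of reach is approached as far as the arm can. A call with a gripper value outside its range is refused whole. The fingers move at their own pace and stop on an object; "squeeze" is the grip in N (left out, the last holds). Time passes only in rows, so rows that repeat a pose let the fingers close. It gives the time, the measured TCP pose, the force, the opening and the grip force at its end, in the units of the state.
- env.sense(): the state, without advancing time (a new reading comes with each control period).
- grab_frame(name): name is "scene" or "side" or "wrist"; returns the picture (384x512x3 uint8, red, green, blue); there is no depth.
- get_calibration(name): a dict with "vertical_fov" (degrees; the focal length in pixels is half the picture's height over the tangent of half this angle, whatever the lens; pixels are square), "cx", "cy" (the principal point, pixels), "extrinsics" (4x4, takes a point from world to camera coordinates). Camera axes: x right, y down, z forward; pixel columns grow to the right and rows downward; lengths in mm; the calibration is good to about 2 mm. A picture is of the moment at which its call begins: read the wrist's pose just before it. get_calibration takes no time and is no camera call; for the wrist camera it gives the pose at the moment of the call.
- close_job(): hands the job in; it is judged then, once.
The state is a dict: "t": time; "joint_pos": joint angles; "qd": joint speeds; "joint_torque": joint torques, N m; "eef_pos": TCP position; "tool_rot": TCP orientation; "ft_force": force on the tool from outside, world axes, zero at the start; "ft_torque": the same for the moment, N m; "finger_gap": finger opening in mm; "grasp_force": force on a finger pad.
Only numpy, scipy, OpenCV 4.12 (cv2) and the standard library are available. Lean on these libraries where they do the work, as an engineer would, in place of code of your own. Each camera call takes 0.05 s, during which the arm holds its last target. There are 200 camera calls.

## Task

A new die is in the mouth of the clay extruder and its captive brass nut is still loose. Turn the nut clockwise with the fingers until you feel it come up snug on the rubber seal, let go, and only then put the red-handled spanner on it and tighten it one flat more (about 60 degrees past snug), without crushing the seal. Take the spanner off without turning the nut back, lay it flat on the table top clear of the extruder, not dropping it, and do not disturb the other things on the table.

Things in the scene. Friction and masses are not known exactly. Their poses are not given: they have to be found in the camera images.
- nut: Hexagonal brass nut on the extruder's mouth: 46 mm across flats, 53 across corners, 22 thick, 30 mm bore with the die recessed in it. Origin: its centre, some 0.22 m above the table. z points out of the mouth along the barrel, leaning 30 degrees from vertical towards the extruder's -x (robot) side; x points through the middle of a flat (flats every 60 degrees).
- mouth (a point): Point on the barrel's axis near the nut's centre, fixed, same z axis as the nut. Tightening is clockwise seen from outside: a negative turn about z, 0.7 mm down per rad. The nut cannot come off. 1.5 to 2.9 rad of free turning (0.25 N m) remain at first, unseen. At snug the torque jumps to 0.5 N m and grows to 0.86 one flat (1.05 rad) later. The nut stays where it is left.
- seal (a joint): Squeeze of the black rubber seal under the nut, told as turn of the nut past snug, rad: 0 while the nut is loose, then grows with the nut; 1.05 is one flat. The fingers should leave off below 0.45; finished between 0.75 and 1.4; above 1.5 the seal is crushed.
- spanner: Flat open-ended spanner lying on the table, 214 mm long, 0.25 kg. Red plastic grip 134 mm long, 18 wide, 14 thick; steel head 84 mm wide, 10 thick (2 to 12 mm above the underside). Origin: under the middle of the grip, on the underside; x towards the jaw, z up. At the start the jaw points away from the robot.
- jaw (a point): Centre of the spanner's jaw: 120 mm from the spanner's origin along its x, 7 mm above the underside. Jaw 48 mm wide (1 mm clearance each side), open to +x: straight flanks to 17 mm beyond this point, then flared; bottom 29 mm behind it. On the nut the jaw's centre is at the nut's centre, the spanner's x points through a corner of the hexagon, its z along the nut's z.
- extruder: The extruder, fixed to the table: green base plate 160 x 120 x 12 mm (origin under its centre), two green cheeks 155 mm tall, 74 mm over both, and the inclined steel barrel, at most 51 mm thick for 60 mm below the nut. The nut's centre is 50 mm towards -x of the origin and 216 mm above it. A clamp lever stands out 68 mm on its -y side, 85 to 130 mm above the table.
- coil: The braided clay strip, 77 x 153 x 26 mm; a bystander. Origin: centre of its underside.
- foot_cup: A clay cup on three feet, 80 mm wide, 66 mm tall; a bystander. Origin: centre of its underside.
- low_cup: A low clay cup, 54 x 59 x 31 mm; a bystander. Origin: centre of its underside.
- ring: A small clay ring, 35 mm wide, 9 mm thick; a bystander. Origin: centre of its underside.
- spare_die_square: A spare aluminium die disc with a square opening, 30 mm wide, 5 mm thick; a bystander. Origin: centre of its underside.
- spare_die_round: A spare aluminium die disc with a round opening, 30 mm wide, 5 mm thick; a bystander. Origin: centre of its underside.

How it is judged (in metres and radians):
On the way, in this order (a step that is already met when the one before it is completed fails the run):
1. the nut has been turned by the fingers until it bears on the seal (0.015 to 0.45 rad past snug) and let go (value of joint seal between 0.015 and 0.45 rad and contact force between the fingers and nut below 0.3 N), for 0.2 s.
2. the spanner, bearing on the nut, has brought it to at least 0.75 rad past snug (value of joint seal above 0.75 rad and contact force between spanner and nut above 1 N).
At the end, for the whole second after the job is handed in: The seal is squeezed by 0.75 to 1.4 rad of nut turn past snug (one flat, about), the spanner lies flat (within 7 degrees, origin within 12 mm of the table top) and still on the table, not touching the extruder (value of joint seal between 0.75 and 1.4 rad and height (world z) of spanner between -0.01 and 0.012 m and angle between spanner's own z axis and vertical below 0.12 rad and linear speed of spanner below 0.02 m/s and contact force between spanner and extruder below 0.1 N).
It fails at once if the spanner bears on the nut before it is finger-tight (less than 0.01 rad past snug) (contact force between spanner and nut above 1 N and value of joint seal below 0.01 rad).
It fails at once if the fingers turn the nut on past 0.45 rad beyond snug, which is the spanner's part (contact force between the fingers and nut above 1 N and value of joint seal above 0.45 rad).
It fails at once if the seal is crushed: the nut more than 1.5 rad past snug (value of joint seal above 1.5 rad).
It fails at once if the spanner is dropped or thrown (loose at more than 0.8 m/s) (linear speed of spanner above 0.8 m/s and contact force between the fingers and spanner below 0.1 N).
It fails at once if another thing on the table is moved by more than 30 mm (distance of any of coil, foot_cup, low_cup, ring, spare_die_square, spare_die_round from where it was at the start of the episode above 0.03 m).
It also fails if it takes over 72 s, if anything falls off the work surface, if the arm or the gripper's body presses on something with over 40 N, if the wrist force passes 120 N, or if a joint passes its speed limit or range.

## Working session

There is one attempt and no reset: what is moved stays moved. The work goes in short steps, Python scripts to look and compute and a tool call to move; the robot and the scene stay as the last step left them, time stands still between calls to the robot, and variables do not carry over. Pictures are saved under pics/ and viewed, at most 10 in all, crops included, and the job is handed in when it is done.

Besides the shell and the picture viewer there is one more tool, called after "Emit:" as name(argument=value, ...) on one line, values as JSON. play_rows: Moves the arm, as the interface text tells. Its arguments: {"type":"object","properties":{"increments":{"type":"array","items":{"type":"array","items":{"type":"number"}}},"squeeze":{"type":"number"}},"required":["increments"]}

```bash
ls; mkdir -p pics; cat > h.py <<'E'
from bench import env, grab_frame, get_calibration, close_job
import numpy as np, cv2
def K(name):
    c=get_calibration(name); f=192/np.tan(np.radians(c["vertical_fov"])/2)
    return f,c["cx"],c["cy"],np.array(c["extrinsics"])
def ray(name,u,v,k=None):
    f,cx,cy,E=k or K(name); R,t=E[:3,:3],E[:3,3]
    return -R.T@t, R.T@np.array([(u-cx)/f,(v-cy)/f,1])
def at_z(name,u,v,z,k=None):
    o,d=ray(name,u,v,k); return o+d*(z-o[2])/d[2]
def proj(name,p,k=None):
    f,cx,cy,E=k or K(name); q=E[:3,:3]@np.array(p)+E[:3,3]; return np.array([cx+f*q[0]/q[2],cy+f*q[1]/q[2]])
def st():
    s=env.sense()
    for k in ("t","eef_pos","tool_rot","ft_force","ft_torque","finger_gap","grasp_force","joint_pos"): print(k,np.round(s[k],3))
E
python3 - <<'E'
from h import *
st()
ims=[]
for n in("scene","side","wrist"):
    c=get_calibration(n); print(n,c["vertical_fov"],c["cx"],c["cy"],np.round(c["extrinsics"],3).tolist())
    im=grab_frame(n)[:,:,::-1]; cv2.imwrite(f"pics/{n}0.png",im); cv2.imwrite(f"pics/{n}0b.png",cv2.resize(im,(768,576),interpolation=cv2.INTER_CUBIC))
E
```

```text
pics
t 0.0
eef_pos [6.24395e+02 4.50000e-02 2.23518e+02]
tool_rot [-0.707  0.707  0.001 -0.001]
ft_force [-0.08   0.164  0.037]
ft_torque [ 0.018 -0.047  0.046]
finger_gap 85.69
grasp_force 0.0
joint_pos [ 2.590e-01  3.860e-01  7.000e-03 -1.000e-03 -1.194e+00 -2.590e-01]
scene 43.83672876371373 254.70362929067946 193.4407901326193 [[-0.799, -0.601, 0.003, 475.526], [-0.349, 0.46, -0.817, 273.182], [0.489, -0.654, -0.577, 1603.405], [0.0, 0.0, 0.0, 1.0]]
side 56.92426282486064 256.30179708751854 191.75708719503808 [[0.894, -0.448, -0.014, -420.928], [-0.202, -0.376, -0.904, 276.911], [0.4, 0.811, -0.426, 856.154], [0.0, 0.0, 0.0, 1.0]]
wrist 61.349844005447636 253.31264558766486 196.63263405241892 [[-1.0, 0.0, 0.003, 625.018], [0.001, 0.965, 0.262, -34.499], [-0.002, 0.262, -0.965, 378.953], [0.0, 0.0, 0.0, 1.0]]
```

View pics/scene0b.png

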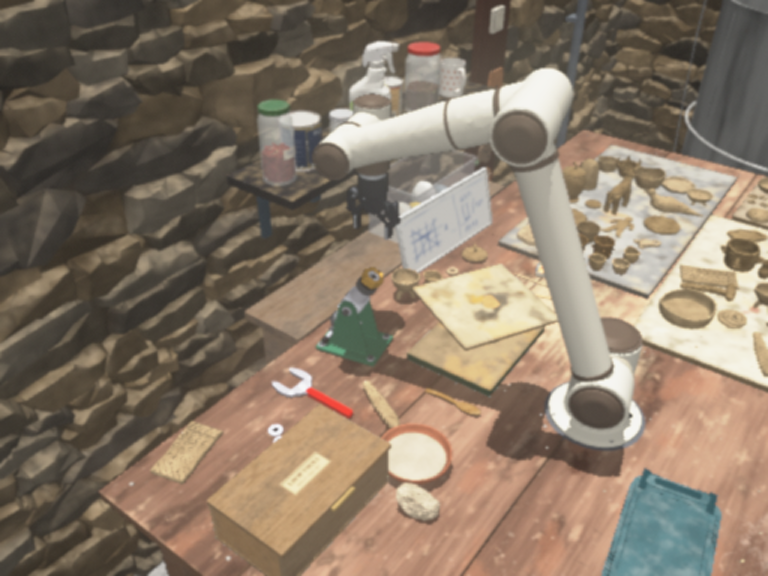

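View pics/wrist0b.png

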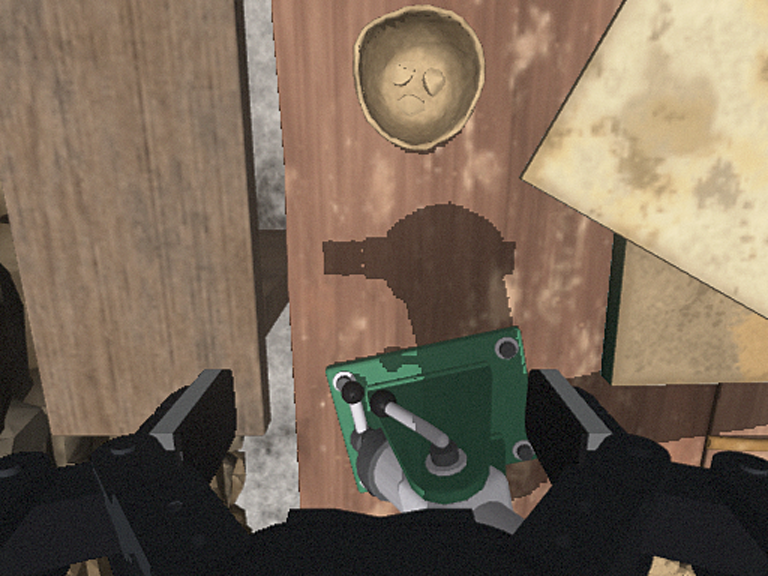

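View pics/side0b.png

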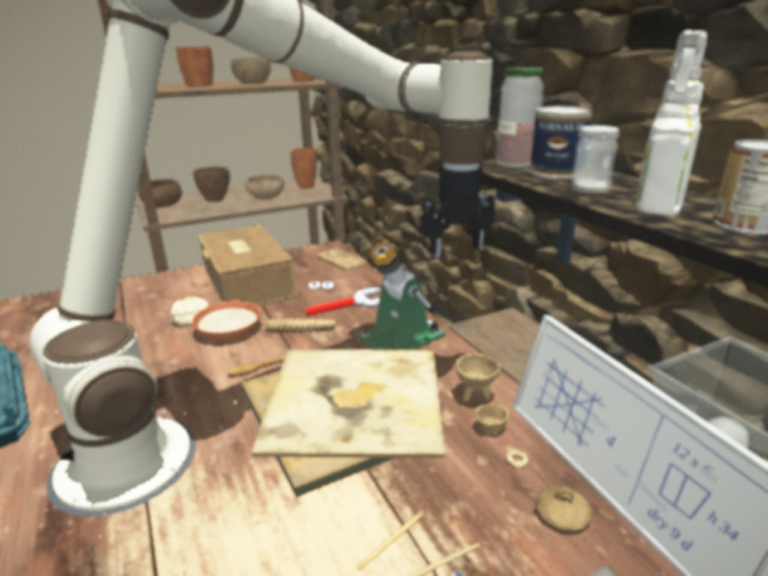

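```bash
python3 - <<'E'
from h import *
o1,d1=ray("scene",371/1.5,276/1.5);o2,d2=ray("side",383/1.5,254/1.5)
A=np.array([d1,-d2]).T; s=np.linalg.lstsq(A,o2-o1,rcond=None)[0]; print("nut",o1+d1*s[0],o2+d2*s[1])
for uv in [(328,368),(520,328),(344,384),(507,349),(523,452)]: print(uv,np.round(at_z("wrist",uv[0]/1.5,uv[1]/1.5,12),1))
print("cup",at_z("wrist",420/1.5,75/1.5,66))
for n,l in(("scene",[(284,388),(305,372),(311,390),(351,412)]),("side",[(370,297),(355,300),(308,311)])):
  for u,v in l: print(n,(u,v),np.round(at_z(n,u/1.5,v/1.5,10),1))
for n,b in(("scene",(160,150,300,290)),("side",(190,140,310,250))):
    im=cv2.imread(f"pics/{n}0.png"); x0,y0,x1,y1=b; cv2.imwrite(f"pics/{n}0c.png",cv2.resize(im[y0:y1,x0:x1],None,fx=3.9 if n=="scene" else 5,fy=3.9 if n=="scene" else 5,interpolation=cv2.INTER_CUBIC))
a=cv2.imread("pics/scene0c.png");b=cv2.resize(cv2.imread("pics/side0c.png"),(254,233)); 
E
```

```text
nut [535.75608417 122.53709657 214.90825314] [532.44376572 122.73572337 211.67230814]
(328, 368) [667.   92.9  12. ]
(520, 328) [515.1  59.   12. ]
(344, 384) [654.4 106.9  12. ]
(507, 349) [524.1  76.7  12. ]
(523, 452) [504.2 169.8  12. ]
cup [ 601.93417491 -115.71812713   66.        ]
scene (284, 388) [600.  369.4  10. ]
scene (305, 372) [598.4 299.1  10. ]
scene (311, 390) [546.  336.8  10. ]
scene (351, 412) [428.3 336.3  10. ]
side (370, 297) [594.9 329.1  10. ]
side (355, 300) [554.2 331.6  10. ]
side (308, 311) [429.1 330.8  10. ]
```

View pics/scene0c.png

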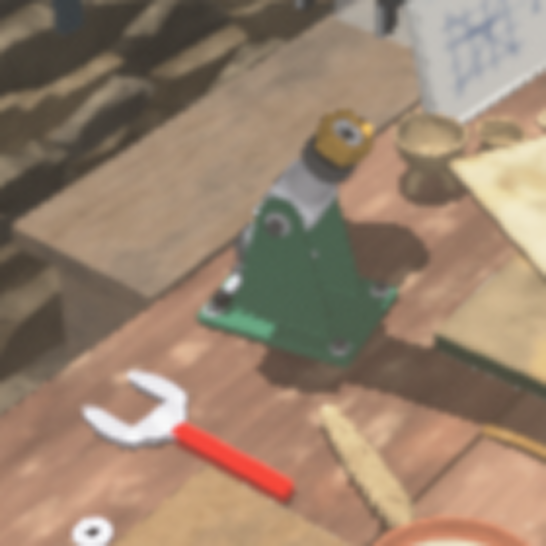

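Emit:
play_rows(increments=[[1,0,0,-0.035,0],[1,0,0,-0.07,0],[1,-0.03,0.025,-0.07,0.12],[1,-0.06,0.05,-0.07,0.24],[1,-0.09,0.07,-0.07,0.36],[1,-0.123,0.092,-0.07,0.48],[1,-0.123,0.092,-0.07,0.6],[1,-0.123,0.092,-0.07,0.72]])

```text
t: 0.82
eef_pos: [531.6, 124.9, 294.9]
tool_rot: [-0.412, 0.911, 0.0, 0.0]
ft_force: [-0.5, -0.3, 1.1]
finger_gap: 85.4
grasp_force: 0.0
```

Emit:
play_rows(increments=[[1,0,0,0,0.12],[1,0,0,0,0.24],[1,0,0,0,0.36],[1,0,0,0,0.48],[1,0,0,0,0.6],[1,0,0,0,0.633],[1,0,0,0,0.633]])

```text
t: 1.4
eef_pos: [532.8, 123.0, 294.3]
tool_rot: [-0.108, 0.994, -0.0, -0.0]
ft_force: [0.1, -0.4, 0.1]
finger_gap: 85.9
grasp_force: 0.0
```

```bash
python3 - <<'E'
from h import *
st()
im=grab_frame("wrist")[:,:,::-1]; cv2.imwrite("pics/w1.png",cv2.resize(im,(768,576),interpolation=cv2.INTER_CUBIC))
E
```

```text
t 1.4
eef_pos [532.769 122.989 294.291]
tool_rot [-0.108  0.994 -0.    -0.   ]
ft_force [ 0.072 -0.382  0.122]
ft_torque [0.011 0.056 0.016]
finger_gap 85.883
grasp_force 0.0
joint_pos [ 0.523  0.209 -0.066 -0.    -1.297 -1.877]
```

View pics/w1.png

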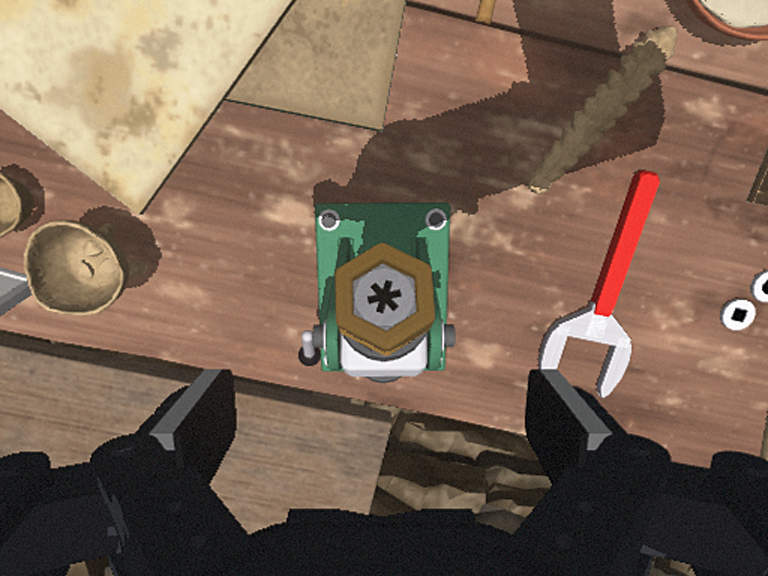

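```bash
python3 - <<'E'
from h import *
k=K("wrist")
ex=np.array([.976,.218,0]);nz=-.5*ex+np.array([0,0,.866])
top=at_z("wrist",385/1.5,297/1.5,225.5,k); print("nut",top-11*nz)
c=[at_z("wrist",u/1.5,v/1.5,0+z,k) for u,v,z in[(317,205,12),(450,203,12),(318,370,12),(447,371,12)]]
print(np.round(c,1), np.degrees(np.arctan2(*(c[2]-c[0])[1::-1])),np.degrees(np.arctan2(*(c[3]-c[1])[1::-1])), np.mean(c,0))
for u,v,z in [(647,174,14),(603,313,14),(541,365,12),(629,360,12),(604,396,12),(577,338,7),(586,340,12),(738,315,5)]: print((u,v),np.round(at_z("wrist",u/1.5,v/1.5,z,k),1))
E
```

```text
nut [532.84434195 125.3845557  215.974     ]
[[515.7  62.4  12. ]
 [488.7 175.9  12. ]
 [669.5  92.1  12. ]
 [643.5 213.5  12. ]] 10.946370922034676 13.659446041620228 [579.33116989 135.9822379   12.        ]
(647, 174) [428.1 334.5  14. ]
(603, 313) [555.  339.4  14. ]
(541, 365) [617.9 299.9  12. ]
(629, 360) [594.7 380.4  12. ]
(604, 396) [635.8 369.8  12. ]
(577, 338) [585.5 327.3   7. ]
(586, 340) [584.3 333.7  12. ]
(738, 315) [530.9 469.6   5. ]
```

Emit:
play_rows(increments=[[1,0,0.002,0.03,0],[1,0,0.002,0.055,0],[1,0,0.002,0.072,0],[0.4,0,0.002,0.072,0],[0.4,0,0.002,0.072,0],[0.4,0,0.002,0.072,0],[0.4,0,0.002,0.072,0],[0.4,0,0.002,0.072,0]], squeeze=40)

```text
t: 2.12
eef_pos: [533.8, 124.9, 225.1]
tool_rot: [-0.109, 0.994, -0.0, 0.002]
ft_force: [-0.3, -1.2, 4.6]
finger_gap: 33.9
grasp_force: 2.8
```

```bash
python3 -c "
from h import *
st()"
```

```text
t 2.117
eef_pos [533.803 124.85  225.136]
tool_rot [-0.109  0.994 -0.     0.002]
ft_force [-0.343 -1.193  4.615]
ft_torque [-0.457  0.147  0.019]
finger_gap 33.891
grasp_force 2.811
joint_pos [ 0.527  0.252 -0.185  0.002 -1.13  -1.88 ]
```

```bash
python3 - <<'E'
from h import *
w=grab_frame("wrist")[:,:,::-1]; s=grab_frame("side")[:,:,::-1]
a=cv2.resize(w[130:384,100:412],(0,0),fx=1.6,fy=1.6,interpolation=cv2.INTER_CUBIC)
b=cv2.resize(s[110:230,220:300],(0,0),fx=3.38,fy=3.38,interpolation=cv2.INTER_CUBIC)
h=min(a.shape[0],b.shape[0]); cv2.imwrite("pics/w2.png",np.hstack([a[:h],b[:h]])); st()
E
```

```text
t 2.217
eef_pos [533.767 124.908 225.013]
tool_rot [-0.109  0.994  0.     0.002]
ft_force [ 0.046 -1.764  5.877]
ft_torque [-0.593 -0.021  0.008]
finger_gap 33.925
grasp_force 3.598
joint_pos [ 0.527  0.252 -0.185  0.002 -1.13  -1.88 ]
```

View pics/w2.png

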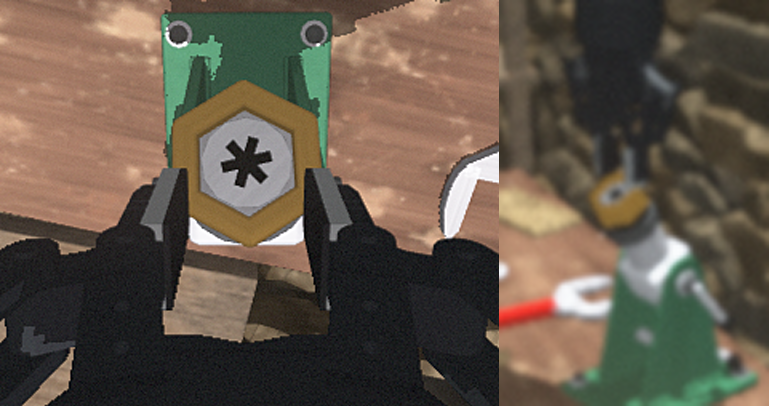

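```bash
python3 - <<'E'
from h import *
k=K("wrist"); s=env.sense(); p=np.array(s["eef_pos"])
ex=np.array([.976,.215,0]);ey=np.array([-.215,.976,0]);ez=np.array([0,0,1.])
f=lambda q:np.round((proj("wrist",q,k)-[100,130])*1.6)
for z in(-14,-5,0,5):
  for y in(-17,17): print("tool",z,y,f(p+ey*y+ez*z-11*ex),f(p+ey*y+ez*z+11*ex))
nz=-.5*ex+.866*ez; xp=.866*ex+.5*ez; c=np.array([532,125,216.])
for a in range(0,360,60):
  t=np.radians(a); print("nut corner",a,f(c+11*nz+26.5*(np.cos(t)*xp+np.sin(t)*ey)))
E
```

```text
tool -14 -17 [194. 135.] [196. 196.]
tool -14 17 [297. 135.] [295. 196.]
tool -5 -17 [191. 144.] [193. 207.]
tool -5 17 [299. 144.] [297. 208.]
tool 0 -17 [190. 149.] [192. 215.]
tool 0 17 [301. 150.] [299. 215.]
tool 5 -17 [188. 155.] [190. 222.]
tool 5 17 [303. 155.] [300. 222.]
nut corner 0 [247. 251.]
nut corner 60 [323. 206.]
nut corner 120 [320. 120.]
nut corner 180 [247.  79.]
nut corner 240 [174. 119.]
nut corner 300 [170. 205.]
```

Emit:
play_rows(increments=[[1,0,0,-0.005,0],[1,0,0,-0.005,0],[1,0,0,-0.005,0],[1,0,0,0,0],[1,0,0,0.015,0],[1,0,0,0.02,0],[1,0,0,0.02,0]])

```text
t: 2.8
eef_pos: [531.3, 124.5, 200.4]
tool_rot: [-0.109, 0.994, -0.001, -0.002]
ft_force: [-0.1, 0.0, 0.8]
finger_gap: 85.3
grasp_force: 0.0
```

Emit:
play_rows(increments=[[0.4,0,0,0,0],[0.4,0,0,0,0],[0.4,0,0,0,0],[0.4,0,0,0,0],[0.4,0,0,0,0],[0.4,0,0,0,0]])

```text
t: 3.3
eef_pos: [533.0, 125.0, 203.4]
tool_rot: [-0.109, 0.994, 0.0, 0.001]
ft_force: [-0.2, -0.4, 2.7]
finger_gap: 45.2
grasp_force: 43.0
```

```bash
python3 - <<'E'
from h import *
st()
w=grab_frame("wrist")[:,:,::-1]
cv2.imwrite("pics/w3.png",cv2.resize(w[110:384,80:432],(0,0),fx=2,fy=2,interpolation=cv2.INTER_CUBIC))
E
```

```text
t 3.3
eef_pos [532.96  125.013 203.445]
tool_rot [-0.109  0.994  0.     0.001]
ft_force [-0.232 -0.398  2.746]
ft_torque [-0.173  0.111  0.13 ]
finger_gap 45.25
grasp_force 43.011
joint_pos [ 5.270e-01  2.690e-01 -2.180e-01  1.000e-03 -1.082e+00 -1.880e+00]
```

View pics/w3.png

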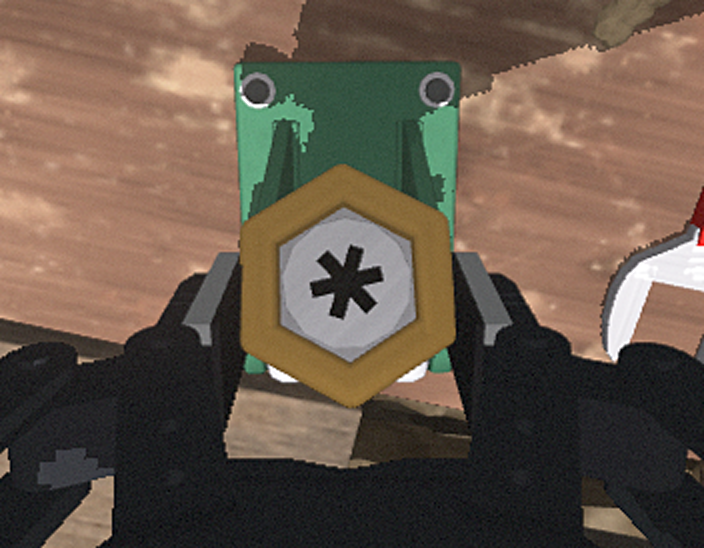

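Emit:
play_rows(increments=[[1,0,0,0,0],[1,0,0,0,0],[1,0.003,0,0.006,0],[0.4,0.003,0,0.006,0],[0.4,0.003,0,0.006,0],[0.4,0.003,0,0.006,0],[0.4,0.003,0,0.006,0],[0.4,0.003,0,0.006,0]])

```text
t: 4.02
eef_pos: [529.5, 124.1, 196.7]
tool_rot: [-0.109, 0.994, -0.0, -0.0]
ft_force: [-0.7, -0.8, 0.6]
finger_gap: 45.6
grasp_force: 43.3
```

Emit:
play_rows(increments=[[0.4,0,0,0,0.08],[0.4,0,0,0,0.16],[0.4,0,0,0,0.24],[0.4,0,0,0,0.32]])

```text
t: 4.35
eef_pos: [529.7, 124.3, 196.7]
tool_rot: [0.052, 0.999, 0.0, 0.0]
ft_force: [-1.2, -3.5, 1.4]
finger_gap: 45.6
grasp_force: 46.2
```

```bash
python3 - <<'E'
from h import *
st()
E
```

```text
t 4.35
eef_pos [529.67  124.309 196.665]
tool_rot [0.052 0.999 0.    0.   ]
ft_force [-1.195 -3.478  1.443]
ft_torque [0.301 0.182 0.968]
finger_gap 45.61
grasp_force 46.222
joint_pos [ 0.529  0.27  -0.235 -0.    -1.065 -2.203]
```

Emit:
play_rows(increments=[[0.4,0,0,0,0.08],[0.4,0,0,0,0.16],[0.4,0,0,0,0.24],[0.4,0,0,0,0.24]])

```text
t: 4.68
eef_pos: [529.7, 124.4, 197.0]
tool_rot: [0.17, 0.985, 0.001, 0.0]
ft_force: [-3.0, -3.2, 1.0]
finger_gap: 45.5
grasp_force: 66.5
```

```bash
python3 - <<'E'
from h import *
st()
w=grab_frame("wrist")[:,:,::-1]
cv2.imwrite("pics/w4.png",cv2.resize(w[110:384,80:432],(0,0),fx=2,fy=2,interpolation=cv2.INTER_CUBIC))
E
```

```text
t 4.683
eef_pos [529.696 124.422 197.03 ]
tool_rot [0.17  0.985 0.001 0.   ]
ft_force [-3.03  -3.229  1.024]
ft_torque [0.749 0.253 0.911]
finger_gap 45.519
grasp_force 66.541
joint_pos [ 5.280e-01  2.690e-01 -2.340e-01 -1.000e-03 -1.065e+00 -2.440e+00]
```

View pics/w4.png

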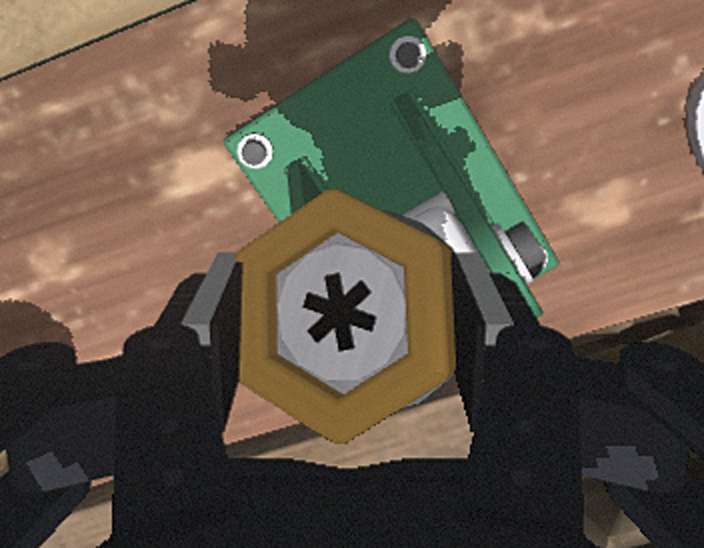

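Emit:
play_rows(increments=[[1,0,0,0,0],[1,0,0,0,0],[1,0,0,0,-0.12],[1,0,0,0,-0.24],[1,0,0,0,-0.36],[1,0,0,0,-0.48],[1,0,0,0,-0.6],[1,0,0,0,-0.72]])

```text
t: 5.4
eef_pos: [529.7, 124.4, 196.3]
tool_rot: [-0.191, 0.982, -0.0, -0.0]
ft_force: [-0.3, 0.4, 0.2]
finger_gap: 85.1
grasp_force: 0.0
```

Emit:
play_rows(increments=[[1,0,0,0,-0.12],[0.4,0,0,0,-0.21],[0.4,0,0,0,-0.21],[0.4,0,0,0,-0.21],[0.4,0,0,0,-0.21],[0.4,0,0,0,-0.21],[0.4,0,0,0,-0.21]])

```text
t: 5.98
eef_pos: [530.0, 124.2, 197.0]
tool_rot: [-0.289, 0.957, -0.0, 0.0]
ft_force: [0.4, -1.4, 1.4]
finger_gap: 50.0
grasp_force: 40.2
```

```bash
python3 - <<'E'
from h import *
st()
E
```

```text
t 5.983
eef_pos [529.961 124.162 197.033]
tool_rot [-0.289  0.957 -0.     0.   ]
ft_force [ 0.362 -1.435  1.379]
ft_torque [-0.595 -0.203  0.052]
finger_gap 49.961
grasp_force 40.2
joint_pos [ 5.290e-01  2.700e-01 -2.340e-01  1.000e-03 -1.066e+00 -1.512e+00]
```

Emit:
play_rows(increments=[[0.4,0,0,0,0.09],[0.4,0,0,0,0.18],[0.4,0,0,0,0.27],[0.4,0,0,0,0.36]])

```text
t: 6.32
eef_pos: [529.5, 124.3, 197.8]
tool_rot: [-0.112, 0.994, 0.0, 0.0]
ft_force: [-1.0, -2.2, 2.1]
finger_gap: 49.5
grasp_force: 40.3
```

```bash
python3 - <<'E'
from h import *
st()
E
```

```text
t 6.317
eef_pos [529.541 124.28  197.781]
tool_rot [-0.112  0.994  0.     0.   ]
ft_force [-1.027 -2.189  2.056]
ft_torque [0.005 0.029 0.643]
finger_gap 49.48
grasp_force 40.288
joint_pos [ 0.529  0.269 -0.233  0.    -1.068 -1.875]
```

Emit:
play_rows(increments=[[0.4,0,0,0,0.08],[0.4,0,0,0,0.16],[0.4,0,0,0,0.24],[0.4,0,0,0,0.32]])

```text
t: 6.65
eef_pos: [530.0, 124.5, 197.0]
tool_rot: [0.047, 0.999, 0.001, 0.001]
ft_force: [-0.7, -3.9, 2.1]
finger_gap: 49.1
grasp_force: 43.8
```

```bash
python3 - <<'E'
from h import *
st()
E
```

```text
t 6.65
eef_pos [529.976 124.472 197.018]
tool_rot [0.047 0.999 0.001 0.001]
ft_force [-0.735 -3.889  2.068]
ft_torque [ 0.198 -0.057  0.97 ]
finger_gap 49.1
grasp_force 43.788
joint_pos [ 0.529  0.27  -0.234 -0.    -1.065 -2.194]
```

```bash
cat > fit.py <<'E'
from h import *
from scipy.optimize import differential_evolution
ex=np.array([.977,.213,0]);ey=np.array([-.213,.977,0]);ez=np.array([0,0,1.]);nz=-.5*ex+.866*ez;xp=.866*ex+.5*ez
def nutfit(im=None,verbose=True,show=None):
    k=K("wrist"); im=grab_frame("wrist") if im is None else im
    h=cv2.cvtColor(np.ascontiguousarray(im),cv2.COLOR_RGB2HSV)
    C=np.array([532,125,216.])
    m=((h[...,0]>12)&(h[...,0]<26)&(h[...,1]>125)&(h[...,2]>60)).astype(np.uint8)
    uv=proj("wrist",C+11*nz,k); roi=np.zeros_like(m); cv2.circle(roi,tuple(int(x) for x in uv),95,1,-1); m*=roi
    n,l,s,_=cv2.connectedComponentsWithStats(m); 
    m=(l==1+np.argmax(s[1:,4])).astype(np.uint8)
    cs,_=cv2.findContours(m,cv2.RETR_EXTERNAL,cv2.CHAIN_APPROX_NONE); f=np.zeros_like(m); cv2.drawContours(f,cs,-1,1,-1)
    def model(p):
        a,dx,dy,dz=p; pts=[]
        for s in(11,-11):
            for i in range(6):
                t=a+np.pi/6+i*np.pi/3; pts.append(proj("wrist",C+dx*ex+dy*ey+s*nz+26.5*(np.cos(t)*xp+np.sin(t)*ey),k))
        g=np.zeros_like(m); cv2.fillConvexPoly(g,cv2.convexHull((np.array(pts)*16).astype(np.int32).reshape(-1,1,2)),1,shift=4); return g
    def cost(p):
        g=model(p); return -(g&f).sum()/(g|f).sum()
    r=differential_evolution(cost,[(-.5236-.05,.5236+.05),(-5,5),(-5,5),(0,.1)],seed=1,maxiter=40,popsize=12,tol=1e-4)
    if verbose: print("flat angle about nut z (deg, mod60; y-flats ref 30):",np.degrees(r.x[0])%60,"shift",np.round(r.x[1:3],1),"IoU",round(-r.fun,3),"area",f.sum())
    return r.x
if __name__=="__main__": nutfit()
E
python3 fit.py
```

```text
flat angle about nut z (deg, mod60; y-flats ref 30): 41.629993178028215 shift [5. 5.] IoU -1419526285010353.5 area 10519fit.py:20: RuntimeWarning: overflow encountered in scalar negative
  g=model(p); return -(g&f).sum()/(g|f).sum()
```

```bash
sed -i 's/return -(g&f).sum()\/(g|f).sum()/return -float((g\&f).sum())\/float((g|f).sum())/' fit.py; python3 fit.py; python3 -c "
from h import *
im=cv2.imread('pics/w4.png')
"
```

```text
flat angle about nut z (deg, mod60; y-flats ref 30): 29.574965032462146 shift [-0.2 -0.4] IoU 0.951 area 10520
```

```bash
cat >> fit.py <<'E'
E
python3 - <<'E'
from h import *
from fit import ex,ey,ez,nz,xp
k=K("wrist"); im=grab_frame("wrist"); cv2.imwrite("pics/w5.png",im[:,:,::-1])
h=cv2.cvtColor(np.ascontiguousarray(im),cv2.COLOR_RGB2HSV)
m=((h[...,0]>12)&(h[...,0]<26)&(h[...,1]>125)&(h[...,2]>60)).astype(np.uint8)
n,l,s,_=cv2.connectedComponentsWithStats(m)
print(s[np.argsort(-s[:,4])[:5]])
i=1+np.argmax(s[1:,4]); cs,_=cv2.findContours((l==i).astype(np.uint8),cv2.RETR_EXTERNAL,cv2.CHAIN_APPROX_NONE)
c=max(cs,key=len); print(cv2.approxPolyDP(cv2.convexHull(c),4,True)[:,0].tolist())
C=np.array([532,125,216.])
for a in(0,10,20,30,40,50): print(a,[np.round(proj("wrist",C+11*nz+26.5*(np.cos(t)*xp+np.sin(t)*ey),k)).astype(int).tolist() for t in np.radians(a+30+60*np.arange(6))])
a=cv2.resize(im[150:384,120:392,::-1],None,fx=2.5,fy=2.5); cv2.imwrite("pics/w5b.png",a)
E
```

```text
[[     0      0    512    384 190356]
 [   195    206    117    124   6247]
 [   433     13      1      1      1]
 [   447      4      1      1      1]
 [   454     17      1      1      1]]
[[234, 206], [290, 218], [310, 273], [310, 284], [267, 328], [204, 307], [196, 243]]
0 [[298, 314], [313, 247], [266, 204], [207, 221], [190, 283], [233, 331]]
10 [[305, 304], [308, 237], [255, 202], [200, 230], [193, 293], [245, 334]]
20 [[311, 294], [302, 227], [245, 203], [195, 239], [198, 304], [256, 334]]
30 [[314, 282], [294, 219], [234, 205], [191, 249], [205, 313], [268, 332]]
40 [[316, 270], [286, 212], [224, 209], [189, 260], [213, 321], [279, 328]]
50 [[315, 259], [276, 207], [215, 214], [188, 271], [223, 327], [289, 322]]
```

View pics/w5b.png

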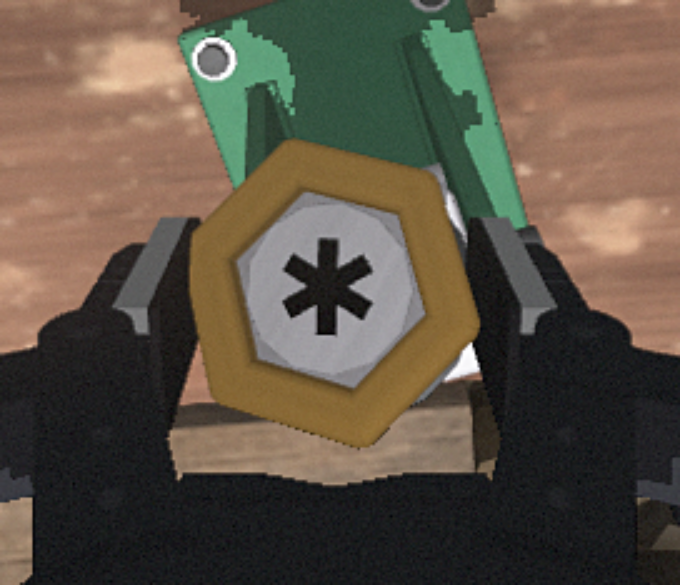

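Emit:
play_rows(increments=[[1,0,0,0,0],[1,0,0,0,0],[1,0,0,0,-0.1],[1,0,0,0,-0.2],[1,0,0,0,-0.312],[1,0,0,0,-0.312],[1,0,0,0,-0.312]])

```text
t: 7.38
eef_pos: [529.4, 124.5, 196.2]
tool_rot: [-0.108, 0.994, -0.0, -0.0]
ft_force: [-0.5, 0.2, 0.1]
finger_gap: 85.6
grasp_force: 0.0
```

```bash
cat >> h.py <<'E'
def T():
    s=env.sense(); F=np.array(s["ft_force"]);M=np.array(s["ft_torque"]); nz=np.array([-.488,-.107,.866]); q=s["tool_rot"]
    r=np.array(s["eef_pos"])/1000-[.532,.125,.216]; r[2]=.28
    th=2*(np.arctan2(q[0],q[1])+.1075)
    print("t %.2f theta %.3f phi %.1fdeg T %.3f Mz %.2f gap %.1f grip %.0f"%(s["t"],th,np.degrees(np.arctan(np.tan(th)/.866)),(M+np.cross(r,F))@nz,M[2],s["finger_gap"],s["grasp_force"]),np.round(F,1))
E
python3 fit.py; python3 -c "
from h import *
T()"
```

```text
flat angle about nut z (deg, mod60; y-flats ref 30): 28.91730295587717 shift [-0.4 -0.1] IoU 0.955 area 10830
t 7.43 theta -0.002 phi -0.1deg T -0.123 Mz -0.01 gap 85.6 grip 0 [-0.3 -1.  -0.3]
```

Emit:
play_rows(increments=[[0.4,0,0,0,0],[0.4,0,0,0,0],[0.4,0,0,0,0],[0.4,0,0,0,0],[0.4,0,0,0,0.08],[0.4,0,0,0,0.16],[0.4,0,0,0,0.24]])

```text
t: 8.02
eef_pos: [529.7, 124.2, 196.8]
tool_rot: [0.011, 1.0, 0.0, 0.0]
ft_force: [0.7, -1.9, 0.3]
finger_gap: 45.3
grasp_force: 45.1
```

```bash
python3 -c "
from h import *
T()"
```

```text
t 8.02 theta 0.237 phi 15.6deg T 0.348 Mz 0.91 gap 45.3 grip 45 [ 0.7 -1.9  0.3]
```

Emit:
play_rows(increments=[[0.4,0,0,0,0.05],[0.4,0,0,0,0.1],[0.4,0,0,0,0.15]])

```text
t: 8.27
eef_pos: [530.1, 124.3, 196.7]
tool_rot: [0.085, 0.996, 0.0, 0.001]
ft_force: [0.8, -3.9, -1.3]
finger_gap: 44.9
grasp_force: 46.0
```

```bash
python3 -c "
from h import *
T()"
```

```text
t 8.27 theta 0.384 phi 25.0deg T 0.323 Mz 1.28 gap 44.9 grip 46 [ 0.8 -3.9 -1.3]
```

Emit:
play_rows(increments=[[0.4,0,0,0,0.05],[0.4,0,0,0,0.1]])

```text
t: 8.43
eef_pos: [530.0, 124.4, 196.8]
tool_rot: [0.134, 0.991, 0.001, 0.001]
ft_force: [-1.1, -5.0, -2.0]
finger_gap: 45.2
grasp_force: 52.0
```

```bash
python3 -c "
from h import *
T()"; python3 fit.py
```

```text
t 8.43 theta 0.484 phi 31.3deg T 0.258 Mz 1.42 gap 45.2 grip 52 [-1.1 -5.  -2. ]
flat angle about nut z (deg, mod60; y-flats ref 30): 3.428406474892243 shift [-0.3 -0. ] IoU 0.926 area 10334
```

Emit:
play_rows(increments=[[1,0,0,0,0],[1,0,0,0,0],[1,0,0,0,-0.12],[1,0,0,0,-0.24],[1,0,0,0,-0.36],[1,0,0,0,-0.48],[1,0,0,0,-0.6],[1,0,0,0,-0.72]])

```text
t: 9.15
eef_pos: [529.5, 124.3, 196.4]
tool_rot: [-0.226, 0.974, -0.0, -0.0]
ft_force: [-0.4, 0.8, 0.3]
finger_gap: 85.2
grasp_force: 0.0
```

```bash
python3 fit.py
```

```text
flat angle about nut z (deg, mod60; y-flats ref 30): 7.852249701119651 shift [-0.5 -0.2] IoU 0.95 area 10683
```

Emit:
play_rows(increments=[[1,0,0,0,-0.12],[1,0,0,0,-0.24],[1,0,0,0,-0.28],[0.4,0,0,0,-0.28],[0.4,0,0,0,-0.28],[0.4,0,0,0,-0.28],[0.4,0,0,0,-0.28],[0.4,0,0,0,-0.28]])

```text
t: 9.87
eef_pos: [530.0, 124.0, 197.2]
tool_rot: [-0.357, 0.934, -0.001, 0.0]
ft_force: [0.7, -2.6, 2.4]
finger_gap: 49.3
grasp_force: 39.6
```

```bash
python3 -c "
from h import *
T()"; python3 fit.py
```

```text
t 9.87 theta -0.514 phi -33.1deg T 0.156 Mz 0.11 gap 49.3 grip 40 [ 0.7 -2.6  2.4]
flat angle about nut z (deg, mod60; y-flats ref 30): 4.655743096372138 shift [-0.4 -0.9] IoU 0.945 area 10497
```

Emit:
play_rows(increments=[[0.4,0,0,0,0.08],[0.4,0,0,0,0.16],[0.4,0,0,0,0.24]])

```text
t: 10.17
eef_pos: [529.9, 124.1, 197.6]
tool_rot: [-0.241, 0.97, -0.0, 0.0]
ft_force: [-4.5, -2.1, 10.3]
finger_gap: 49.0
grasp_force: 37.5
```

```bash
python3 -c "
from h import *
T()"; python3 fit.py
```

```text
t 10.17 theta -0.272 phi -17.9deg T 0.351 Mz 0.64 gap 49.0 grip 37 [-4.5 -2.1 10.3]
flat angle about nut z (deg, mod60; y-flats ref 30): 53.365340315205955 shift [-0.5 -0.2] IoU 0.944 area 10393
```

Emit:
play_rows(increments=[[0.4,0,0,0,0.07],[0.4,0,0,0,0.14]])

```text
t: 10.38
eef_pos: [529.6, 124.2, 198.4]
tool_rot: [-0.173, 0.985, -0.0, 0.001]
ft_force: [-2.6, -1.5, 7.8]
finger_gap: 47.6
grasp_force: 39.4
```

```bash
python3 -c "
from h import *
T()"; python3 fit.py
```

```text
t 10.38 theta -0.133 phi -8.8deg T 0.244 Mz 0.35 gap 47.6 grip 39 [-2.6 -1.5  7.8]
flat angle about nut z (deg, mod60; y-flats ref 30): 46.96903776867997 shift [-0.4 -0.4] IoU 0.946 area 10355
```

Emit:
play_rows(increments=[[0.4,0,0,0,0.07],[0.4,0,0,0,0.14]])

```text
t: 10.6
eef_pos: [529.7, 124.4, 198.2]
tool_rot: [-0.104, 0.995, 0.0, 0.001]
ft_force: [-1.8, -2.6, 5.6]
finger_gap: 47.5
grasp_force: 39.3
```

```bash
python3 -c "
from h import *
T()"
```

```text
t 10.60 theta 0.007 phi 0.5deg T 0.226 Mz 0.68 gap 47.5 grip 39 [-1.8 -2.6  5.6]
```

Emit:
play_rows(increments=[[0.4,0,0,0,0.07],[0.4,0,0,0,0.14]])

```text
t: 10.77
eef_pos: [529.9, 124.5, 197.6]
tool_rot: [-0.034, 0.999, 0.001, 0.001]
ft_force: [-0.3, -2.6, 2.3]
finger_gap: 47.0
grasp_force: 40.3
```

```bash
python3 -c "
from h import *
T()"; python3 fit.py
```

```text
t 10.77 theta 0.147 phi 9.7deg T 0.307 Mz 0.81 gap 47.0 grip 40 [-0.3 -2.6  2.3]
flat angle about nut z (deg, mod60; y-flats ref 30): 29.862503419064254 shift [-0.4 -0.3] IoU 0.942 area 10446
```

Emit:
play_rows(increments=[[1,0,0,0,0],[1,0,0,0,0],[1,0,0,0,-0.12],[0.4,0,0,0,-0.147],[0.4,0,0,0,-0.147],[0.4,0,0,0,-0.147],[0.4,0,0,0,-0.147],[0.4,0,0,0,-0.147]])

```text
t: 11.48
eef_pos: [529.5, 124.1, 196.6]
tool_rot: [-0.108, 0.994, -0.0, -0.0]
ft_force: [-0.7, -1.2, -0.1]
finger_gap: 45.6
grasp_force: 46.1
```

Emit:
play_rows(increments=[[0.4,0,0,0,0.06],[0.4,0,0,0,0.12]])

```text
t: 11.65
eef_pos: [529.5, 124.2, 196.5]
tool_rot: [-0.048, 0.999, -0.0, -0.0]
ft_force: [-0.4, -2.3, -0.7]
finger_gap: 45.3
grasp_force: 46.2
```

```bash
python3 -c "
from h import *
T()"
```

```text
t 11.65 theta 0.120 phi 7.9deg T 0.237 Mz 0.58 gap 45.3 grip 46 [-0.4 -2.3 -0.7]
```

Emit:
play_rows(increments=[[0.4,0,0,0,0.06],[0.4,0,0,0,0.12]])

```text
t: 11.82
eef_pos: [529.6, 124.4, 196.5]
tool_rot: [0.012, 1.0, 0.0, 0.0]
ft_force: [0.4, -2.7, -0.0]
finger_gap: 44.9
grasp_force: 46.3
```

```bash
python3 -c "
from h import *
T()"; python3 fit.py
```

```text
t 11.82 theta 0.239 phi 15.7deg T 0.288 Mz 0.96 gap 44.9 grip 46 [ 0.4 -2.7 -0. ]
flat angle about nut z (deg, mod60; y-flats ref 30): 18.214543067182454 shift [-0.3 -0.2] IoU 0.935 area 10475
```

Emit:
play_rows(increments=[[0.4,0,0,0,0.05],[0.4,0,0,0,0.1]])

```text
t: 12.03
eef_pos: [529.7, 124.5, 196.4]
tool_rot: [0.061, 0.998, 0.0, 0.0]
ft_force: [1.5, -4.1, -1.8]
finger_gap: 45.5
grasp_force: 47.6
```

```bash
python3 -c "
from h import *
T()"
```

```text
t 12.03 theta 0.337 phi 22.0deg T 0.224 Mz 1.15 gap 45.5 grip 48 [ 1.5 -4.1 -1.8]
```

Emit:
play_rows(increments=[[0.4,0,0,0,0.05],[0.4,0,0,0,0.1]])

```text
t: 12.2
eef_pos: [529.5, 124.5, 196.6]
tool_rot: [0.111, 0.994, 0.001, 0.0]
ft_force: [-2.3, -2.4, 1.8]
finger_gap: 45.1
grasp_force: 58.2
```

```bash
python3 -c "
from h import *
T()"; python3 fit.py
```

```text
t 12.20 theta 0.437 phi 28.3deg T 0.316 Mz 1.18 gap 45.1 grip 58 [-2.3 -2.4  1.8]
flat angle about nut z (deg, mod60; y-flats ref 30): 10.042880205204785 shift [0.2 0.1] IoU 0.922 area 10262
```

Emit:
play_rows(increments=[[1,0,0,0,0],[1,0,0,0,0],[1,0,0,0,-0.12],[1,0,0,0,-0.24],[1,0,0,0,-0.36],[1,0,0,0,-0.48],[1,0,0,0,-0.6],[1,0,0,0,-0.72]])

```text
t: 12.92
eef_pos: [529.7, 124.4, 196.5]
tool_rot: [-0.249, 0.969, -0.0, -0.0]
ft_force: [0.3, 0.8, 0.2]
finger_gap: 85.3
grasp_force: 0.0
```

Emit:
play_rows(increments=[[1,0,0,0,-0.12],[1,0,0,0,-0.24],[0.4,0,0,0,-0.24],[0.4,0,0,0,-0.24],[0.4,0,0,0,-0.24],[0.4,0,0,0,-0.24],[0.4,0,0,0,-0.24]])

```text
t: 13.5
eef_pos: [530.2, 123.9, 197.2]
tool_rot: [-0.36, 0.933, -0.001, 0.0]
ft_force: [0.4, -2.2, 1.6]
finger_gap: 49.9
grasp_force: 39.8
```

```bash
python3 -c "
from h import *
T()"; python3 fit.py
```

```text
t 13.50 theta -0.521 phi -33.5deg T 0.307 Mz 0.10 gap 49.9 grip 40 [ 0.4 -2.2  1.6]
flat angle about nut z (deg, mod60; y-flats ref 30): 6.801657009327438 shift [-0.2 -1. ] IoU 0.936 area 10412
```

Emit:
play_rows(increments=[[0.4,0,0,0,0.06],[0.4,0,0,0,0.12]])

```text
t: 13.72
eef_pos: [530.1, 124.0, 197.2]
tool_rot: [-0.302, 0.953, -0.0, 0.001]
ft_force: [1.4, -3.3, 3.0]
finger_gap: 49.9
grasp_force: 38.6
```

```bash
python3 -c "
from h import *
T()"; python3 fit.py
```

```text
t 13.72 theta -0.399 phi -26.0deg T 0.286 Mz 0.47 gap 49.9 grip 39 [ 1.4 -3.3  3. ]
flat angle about nut z (deg, mod60; y-flats ref 30): 3.210162156776227 shift [-0.  -1.1] IoU 0.94 area 10398
```

Emit:
play_rows(increments=[[0.4,0,0,0,0.05],[0.4,0,0,0,0.1]])

```text
t: 13.93
eef_pos: [530.1, 124.1, 197.4]
tool_rot: [-0.256, 0.967, -0.0, 0.001]
ft_force: [-0.1, -3.6, 4.4]
finger_gap: 49.7
grasp_force: 37.9
```

```bash
python3 -c "
from h import *
T()"; python3 fit.py
```

```text
t 13.93 theta -0.302 phi -19.8deg T 0.316 Mz 0.68 gap 49.7 grip 38 [-0.1 -3.6  4.4]
flat angle about nut z (deg, mod60; y-flats ref 30): 57.41247472600813 shift [-0.2 -0.2] IoU 0.94 area 10352
```

Emit:
play_rows(increments=[[0.4,0,0,0,0.05],[0.4,0,0,0,0.1]])

```text
t: 14.15
eef_pos: [529.7, 124.1, 198.2]
tool_rot: [-0.207, 0.978, -0.0, 0.0]
ft_force: [-3.7, -3.1, 11.7]
finger_gap: 49.3
grasp_force: 37.5
```

```bash
python3 -c "
from h import *
T()"; python3 fit.py
```

```text
t 14.15 theta -0.203 phi -13.4deg T 0.263 Mz 0.70 gap 49.3 grip 38 [-3.7 -3.1 11.7]
flat angle about nut z (deg, mod60; y-flats ref 30): 52.815773732385075 shift [ 0.3 -0.6] IoU 0.936 area 10237
```

Emit:
play_rows(increments=[[0.4,0,0,0,0.05],[0.4,0,0,0,0.1]])

```text
t: 14.37
eef_pos: [529.8, 124.3, 198.1]
tool_rot: [-0.158, 0.987, -0.0, 0.001]
ft_force: [-1.6, -1.9, 7.2]
finger_gap: 48.8
grasp_force: 41.2
```

```bash
python3 -c "
from h import *
T()"; python3 fit.py
```

```text
t 14.37 theta -0.103 phi -6.8deg T 0.589 Mz 0.68 gap 48.8 grip 41 [-1.6 -1.9  7.2]
flat angle about nut z (deg, mod60; y-flats ref 30): 49.90053504381996 shift [ 0.1 -0.3] IoU 0.937 area 10308
```

Emit:
play_rows(increments=[[0.4,0,0,0,0.05],[0.4,0,0,0,0.1]])

```text
t: 14.58
eef_pos: [529.9, 124.4, 198.1]
tool_rot: [-0.109, 0.994, 0.0, 0.001]
ft_force: [-2.7, -3.3, 7.4]
finger_gap: 48.9
grasp_force: 40.5
```

```bash
python3 -c "
from h import *
T()"; python3 fit.py
```

```text
t 14.58 theta -0.004 phi -0.3deg T 0.563 Mz 0.98 gap 48.9 grip 40 [-2.7 -3.3  7.4]
flat angle about nut z (deg, mod60; y-flats ref 30): 42.78267302253307 shift [-0.1 -0.3] IoU 0.939 area 10336
```

Emit:
play_rows(increments=[[0.4,0,0,0,0.04],[0.4,0,0,0,0.08]])

```text
t: 14.8
eef_pos: [530.1, 124.5, 197.9]
tool_rot: [-0.07, 0.998, 0.0, 0.001]
ft_force: [1.0, -2.9, 4.2]
finger_gap: 48.8
grasp_force: 41.1
```

```bash
python3 -c "
from h import *
T()"; python3 fit.py
```

```text
t 14.80 theta 0.075 phi 5.0deg T 0.694 Mz 1.09 gap 48.8 grip 41 [ 1.  -2.9  4.2]
flat angle about nut z (deg, mod60; y-flats ref 30): 42.31751166256527 shift [-0.5 -0.7] IoU 0.936 area 10353
```

Emit:
play_rows(increments=[[1,0,0,0,0],[1,0,0,0,0],[1,0,0,0,0],[1,0,0,0,-0.079],[1,0,0,0,-0.079],[1,0,0,0,-0.079],[1,0,0,-0.035,-0.079],[1,0,0,-0.07,-0.079]])

```text
t: 15.52
eef_pos: [528.2, 123.8, 265.0]
tool_rot: [-0.107, 0.994, -0.001, -0.003]
ft_force: [1.1, 0.1, 1.4]
finger_gap: 85.2
grasp_force: 0.0
```

```bash
python3 fit.py; python3 fit.py; python3 - <<'E'
from h import *
st(); im=grab_frame("wrist"); cv2.imwrite("pics/w6.png",im[:,:,::-1])
k=K("wrist"); h=cv2.cvtColor(np.ascontiguousarray(im),cv2.COLOR_RGB2HSV)
m=(((h[...,0]<8)|(h[...,0]>172))&(h[...,1]>190)&(h[...,2]>90)).astype(np.uint8)
n,l,s,c=cv2.connectedComponentsWithStats(m); print(s[1:][s[1:,4]>100],c[1:][s[1:,4]>100])
E
```

```text
flat angle about nut z (deg, mod60; y-flats ref 30): 39.92080474170457 shift [ 1.8 -0.4] IoU 0.928 area 4611
flat angle about nut z (deg, mod60; y-flats ref 30): 39.66676486014724 shift [1.  0.1] IoU 0.926 area 4283
t 15.617
eef_pos [532.761 125.353 272.827]
tool_rot [-0.107  0.994  0.001  0.006]
ft_force [ 0.074  0.4   -0.242]
ft_torque [ 0.018 -0.042 -0.039]
finger_gap 85.318
grasp_force 0.0
joint_pos [ 0.529  0.214 -0.114  0.003 -1.231 -1.885]
[[ 401  110   47  102 1570]] [[423.80063694 157.78280255]]
```

Emit:
play_rows(increments=[[1,-0.004,0.04,0,0.03],[1,-0.008,0.08,0,0.06],[1,-0.012,0.12,0,0.1],[1,-0.016,0.16,0,0.14],[1,-0.02,0.2,0,0.18],[0.4,-0.0195,0.2137,0.03,0.18],[0.4,-0.0195,0.2137,0.07,0.18],[0.4,-0.0195,0.2137,0.11,0.18]])

```text
t: 16.33
eef_pos: [502.0, 338.8, 154.7]
tool_rot: [-0.018, 1.0, 0.001, 0.0]
ft_force: [-0.6, 0.5, -1.6]
finger_gap: 51.3
grasp_force: 0.0
```

Emit:
play_rows(increments=[[0.4,0,0,0.04,0],[0.4,0,0,0.06,0],[0.4,0,0,0.06,0],[0.4,0,0,0.06,0]])

```text
t: 16.67
eef_pos: [502.4, 336.6, 95.1]
tool_rot: [-0.018, 1.0, -0.002, -0.001]
ft_force: [0.2, -0.5, 1.3]
finger_gap: 34.4
grasp_force: 0.0
```

```bash
cat > red.py <<'E'
from h import *
def red(z=14):
    k=K("wrist"); im=grab_frame("wrist"); h=cv2.cvtColor(np.ascontiguousarray(im),cv2.COLOR_RGB2HSV)
    m=(((h[...,0]<8)|(h[...,0]>172))&(h[...,1]>190)&(h[...,2]>90)).astype(np.uint8)
    n,l,s,c=cv2.connectedComponentsWithStats(m)
    for i in range(1,n):
        if s[i,4]>60:
            r=cv2.boxPoints(cv2.minAreaRect(np.argwhere(l==i)[:,::-1].astype(np.float32)))
            print(s[i],"box px",r.round().tolist()); print(np.round([at_z("wrist",u,v,z,k)[:2] for u,v in r],1).tolist())
    return im
if __name__=="__main__":
    im=red(); st(); cv2.imwrite("pics/w7.png",cv2.resize(im[:,:,::-1],(768,576)))
E
python3 red.py
```

```text
[ 245   92   28  158 2890] box px [[243.0, 249.0], [248.0, 92.0], [273.0, 92.0], [268.0, 250.0]]
[[541.7, 330.0], [426.0, 330.3], [425.9, 347.1], [541.6, 349.1]]
[245 254  21  14 140] box px [[245.0, 254.0], [265.0, 254.0], [265.0, 267.0], [245.0, 267.0]]
[[545.9, 331.6], [545.3, 347.1], [556.3, 347.6], [556.9, 331.9]]
t 16.717
eef_pos [503.448 337.595  97.068]
tool_rot [-0.018  1.    -0.     0.   ]
ft_force [0.99  0.319 0.45 ]
ft_torque [ 0.046 -0.054  0.007]
finger_gap 33.872
grasp_force 0.0
joint_pos [ 8.580e-01  4.680e-01 -2.060e-01  1.000e-03 -8.960e-01 -2.393e+00]
```

View pics/w7.png

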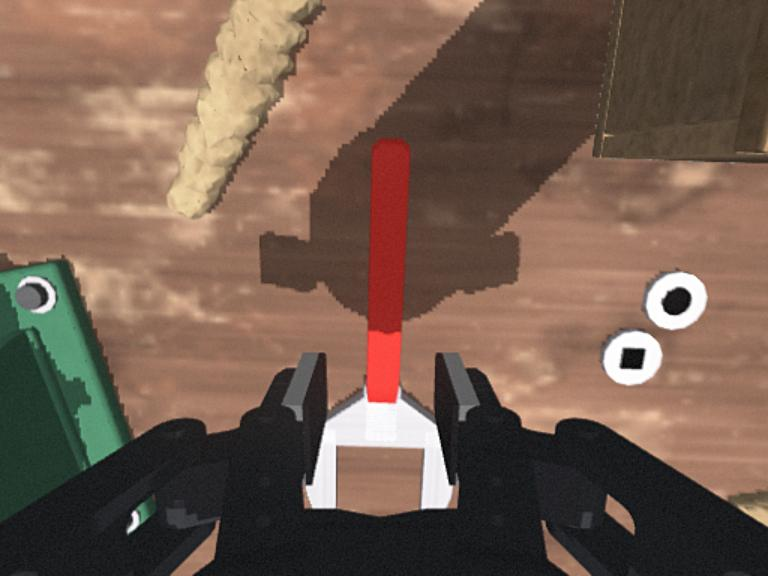

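Emit:
play_rows(increments=[[0.4,0,0.001,0.035,0],[0.4,0,0.001,0.065,0],[0.4,0,0.001,0.085,0],[0.4,0,0.001,0.09,0],[0.4,0,0.001,0.094,0],[0.4,0,0.001,0.096,0],[0.4,0,0.001,0.096,0]])

```text
t: 17.3
eef_pos: [504.0, 339.3, 2.4]
tool_rot: [-0.018, 1.0, 0.001, 0.001]
ft_force: [0.4, -0.5, 0.2]
finger_gap: 34.3
grasp_force: 0.0
```

Emit:
play_rows(increments=[[0.4,0,0,0.002,0],[0.4,0,0,0.004,0],[0.4,0,0,0.004,0]])

```text
t: 17.55
eef_pos: [503.0, 338.4, -2.9]
tool_rot: [-0.018, 1.0, 0.0, 0.0]
ft_force: [-0.9, 0.2, 1.4]
finger_gap: 34.0
grasp_force: 0.0
```

Emit:
play_rows(increments=[[0.15,0,0,0,0],[0.1,0,0,0,0],[0.1,0,0,0,0],[0.1,0,0,0,0],[0.1,0,0,0,0]], squeeze=90)

```text
t: 17.97
eef_pos: [503.2, 338.6, -2.7]
tool_rot: [-0.018, 1.0, 0.0, 0.0]
ft_force: [-1.0, -0.2, 5.3]
finger_gap: 14.3
grasp_force: 89.7
```

```bash
python3 -c "
from h import *
st()"
```

```text
t 17.967
eef_pos [503.232 338.629  -2.672]
tool_rot [-0.018  1.     0.     0.   ]
ft_force [-0.958 -0.235  5.279]
ft_torque [-0.011  0.312 -0.073]
finger_gap 14.275
grasp_force 89.654
joint_pos [ 0.859  0.597 -0.288  0.    -0.685 -2.394]
```

Emit:
play_rows(increments=[[0.35,0,0,0,0],[0.35,0,0,0,0],[0.35,0,0,0.002,0],[0.35,0,0,0.005,0],[0.35,0,0,0.005,0]])

```text
t: 18.38
eef_pos: [502.9, 338.3, -7.0]
tool_rot: [-0.018, 1.0, -0.0, 0.0]
ft_force: [-3.2, -1.5, 10.9]
finger_gap: 29.9
grasp_force: 5.2
```

Emit:
play_rows(increments=[[0.1,0,0,0,0],[0.1,0,0,0,0],[0.1,0,0,0,0],[0.1,0,0,0,0],[0.1,0,0,0,0]])

```text
t: 18.8
eef_pos: [504.0, 338.9, -6.0]
tool_rot: [-0.018, 1.0, 0.001, 0.001]
ft_force: [-2.0, -0.8, 13.0]
finger_gap: 15.1
grasp_force: 90.0
```

```bash
python3 -c "
from h import *
st()"
```

```text
t 18.8
eef_pos [503.982 338.934  -6.047]
tool_rot [-0.018  1.     0.001  0.001]
ft_force [-2.004 -0.807 13.025]
ft_torque [-0.494  0.599 -0.064]
finger_gap 15.095
grasp_force 89.984
joint_pos [ 8.590e-01  6.020e-01 -2.900e-01  2.000e-03 -6.770e-01 -2.394e+00]
```

Emit:
play_rows(increments=[[0.1,0,0,-0.005,0],[0.1,0,0,-0.015,0],[0.1,0,0,-0.035,0],[0.1,0,0,-0.065,0],[0.1,0,0,-0.1,0],[0.1,0,0,-0.135,0],[0.1,0,0,-0.15,0],[0.1,0,0,-0.15,0]])

```text
t: 19.47
eef_pos: [504.6, 339.9, 146.4]
tool_rot: [-0.018, 1.0, 0.003, 0.003]
ft_force: [1.0, -0.2, -2.4]
finger_gap: 14.7
grasp_force: 88.1
```

```bash
cat > pose.py <<'E'
from h import *
def ends(name):
    im=grab_frame(name); h=cv2.cvtColor(np.ascontiguousarray(im),cv2.COLOR_RGB2HSV)
    m=(((h[...,0]<6)|(h[...,0]>174))&(h[...,1]>200)&(h[...,2]>80)).astype(np.uint8)
    m=cv2.morphologyEx(m,cv2.MORPH_CLOSE,np.ones((3,3)))
    n,l,s,c=cv2.connectedComponentsWithStats(m); print(name,s[1:][s[1:,4]>15].tolist())
    return im,m
for n in("scene","side"):
    im,m=ends(n); cv2.imwrite(f"pics/p_{n}.png",im[:,:,::-1])
E
python3 pose.py; python3 red.py
```

```text
scene []
side [[203, 167, 15, 4, 21]]
[ 233   74   46  271 9836] box px [[233.0, 74.0], [278.0, 74.0], [278.0, 344.0], [233.0, 344.0]]
[[410.5, 318.4], [409.2, 354.6], [665.0, 368.7], [666.7, 323.3]]
t 19.617
eef_pos [501.628 337.335 139.839]
tool_rot [-0.018  1.    -0.001 -0.002]
ft_force [ 0.342 -1.072 -2.86 ]
ft_torque [-0.034  0.103 -0.013]
finger_gap 14.961
grasp_force 88.017
joint_pos [ 8.590e-01  4.230e-01 -1.580e-01 -1.000e-03 -9.940e-01 -2.394e+00]
```

```bash
python3 - <<'E'
from h import *
im=grab_frame("wrist"); k=K("wrist"); s=env.sense(); p=np.array(s["eef_pos"])
h=cv2.cvtColor(np.ascontiguousarray(im),cv2.COLOR_RGB2HSV)
m=(((h[...,0]<8)|(h[...,0]>172))&(h[...,1]>190)&(h[...,2]>90))
for r in list(range(68,80,2))+[90,120,160,200,240,300,340]:
    c=np.flatnonzero(m[r,200:330])
    print(r,(c.min()+200,c.max()+200,len(c)) if len(c) else None)
hd=np.radians(182.05); tx=np.array([np.cos(hd),np.sin(hd),0]); ty=np.array([-tx[1]*-1*-1,0,0]); ty=np.array([np.sin(hd),-np.cos(hd),0])
for deg in(-15,-10,-5,0,5,10):
    a=np.radians(deg); d=tx*np.cos(a)-np.array([0,0,1])*np.sin(a); n=np.array([0,0,1])*np.cos(a)+tx*np.sin(a)
    for x in(79.5,40):
        q=p+[0,0,13]+d*x+n*7
        A=proj("wrist",q-9*ty,k);B=proj("wrist",q+9*ty,k); print(deg,x,A.round(1),B.round(1),"w",abs(A-B)[0].round(1))
E
```

```text
68 None
70 None
72 None
74 (np.int64(242), np.int64(268), 23)
76 (np.int64(240), np.int64(270), 25)
78 (np.int64(238), np.int64(271), 31)
90 (np.int64(233), np.int64(278), 32)
120 (np.int64(233), np.int64(277), 42)
160 (np.int64(234), np.int64(275), 38)
200 (np.int64(234), np.int64(273), 36)
240 (np.int64(234), np.int64(273), 39)
300 (np.int64(236), np.int64(271), 35)
340 (np.int64(236), np.int64(269), 34)
-15 79.5 [223.6  76.4] [280.1  76.4] w 56.5
-15 40 [228.5 185.9] [275.9 185.9] w 47.4
-10 79.5 [225.2  71.8] [278.7  71.7] w 53.5
-10 40 [229.1 180.6] [275.5 180.6] w 46.4
-5 79.5 [226.8  69.4] [277.4  69.4] w 50.6
-5 40 [229.7 176.2] [275.  176.2] w 45.3
0 79.5 [228.3  69.1] [276.2  69. ] w 47.9
0 40 [230.3 172.7] [274.5 172.7] w 44.2
5 79.5 [229.6  70.4] [275.1  70.3] w 45.5
5 40 [230.9 170. ] [274. 170.] w 43.2
10 79.5 [230.9  73.1] [274.1  73.1] w 43.2
10 40 [231.4 168.2] [273.5 168.2] w 42.1
```

Emit:
play_rows(increments=[[0.1,0,0,-0.03,0],[0.1,0,0,-0.06,0],[0.1,0,0,-0.09,0],[0.1,0.01,-0.02,-0.12,0],[0.1,0.03,-0.045,-0.128,0],[0.1,0.045,-0.072,-0.128,0],[0.1,0.06,-0.1,-0.128,0]])

```text
t: 20.25
eef_pos: [445.2, 235.1, 268.1]
tool_rot: [-0.018, 1.0, -0.001, -0.001]
ft_force: [0.4, 0.3, -2.4]
finger_gap: 15.2
grasp_force: 88.4
```

Emit:
play_rows(increments=[[0.1,0.012,-0.025,0,-0.04],[0.1,0.025,-0.055,0,-0.1],[0.1,0.04,-0.085,0,-0.16],[0.1,0.055,-0.115,0,-0.22],[0.1,0.068,-0.14,0,-0.28],[0.1,0.076,-0.16,0,-0.352],[0.1,0.082,-0.1705,0,-0.352],[0.1,0.082,-0.1705,0,-0.352]])

```text
t: 20.92
eef_pos: [368.9, 61.0, 268.4]
tool_rot: [-0.191, 0.982, -0.0, -0.002]
ft_force: [-0.6, 0.8, -3.0]
finger_gap: 14.8
grasp_force: 88.3
```

```bash
python3 -c "
from h import *
st();T()"
```

```text
t 20.917
eef_pos [368.92   60.955 268.414]
tool_rot [-0.191  0.982 -0.    -0.002]
ft_force [-0.592  0.792 -2.963]
ft_torque [-0.036  0.036 -0.035]
finger_gap 14.798
grasp_force 88.344
joint_pos [ 6.050e-01 -9.800e-02 -4.610e-01 -1.000e-03 -1.211e+00 -1.791e+00]
t 20.92 theta -0.169 phi -11.2deg T -0.076 Mz -0.03 gap 14.8 grip 88 [-0.6  0.8 -3. ]
```

Emit:
play_rows(increments=[[0.1,0,0,0.02,0],[0.1,0,0,0.04,0],[0.1,0,0,0.06,0],[0.1,0,0,0.06,0],[0.1,0,0,0.06,0]])

```text
t: 21.33
eef_pos: [370.6, 63.0, 208.7]
tool_rot: [-0.193, 0.981, -0.001, -0.002]
ft_force: [0.4, 0.6, -1.6]
finger_gap: 15.1
grasp_force: 88.3
```

```bash
python3 -c "
from h import *
st();T()"
```

```text
t 21.333
eef_pos [370.576  63.014 208.715]
tool_rot [-0.193  0.981 -0.001 -0.002]
ft_force [ 0.426  0.631 -1.581]
ft_torque [ 0.039 -0.034  0.006]
finger_gap 15.072
grasp_force 88.317
joint_pos [ 0.608 -0.041 -0.568  0.    -1.048 -1.791]
t 21.33 theta -0.173 phi -11.4deg T -0.022 Mz 0.01 gap 15.1 grip 88 [ 0.4  0.6 -1.6]
```

Emit:
play_rows(increments=[[0.1,-0.012,0,0,0],[0.1,-0.024,0,0,0],[0.1,-0.035,-0.001,0,0],[0.1,-0.035,-0.001,0,0]])

```text
t: 21.67
eef_pos: [406.7, 76.6, 210.4]
tool_rot: [-0.193, 0.981, 0.0, 0.001]
ft_force: [0.4, -0.2, -1.8]
finger_gap: 14.8
grasp_force: 88.4
```

```bash
python3 -c "
from h import *
st()"
```

```text
t 21.667
eef_pos [406.711  76.599 210.417]
tool_rot [-0.193  0.981  0.     0.001]
ft_force [ 0.392 -0.227 -1.765]
ft_torque [-0.012  0.003 -0.055]
finger_gap 14.838
grasp_force 88.371
joint_pos [ 5.830e-01  2.700e-02 -4.960e-01  1.000e-03 -1.045e+00 -1.767e+00]
```

Emit:
play_rows(increments=[[0.1,-0.005,0,0,0],[0.1,-0.01,0,0,0],[0.1,-0.015,0,0,0],[0.1,-0.015,0,0,0]])

```text
t: 22.0
eef_pos: [418.2, 81.1, 209.7]
tool_rot: [-0.193, 0.981, -0.0, 0.0]
ft_force: [0.4, -0.7, -2.6]
finger_gap: 15.3
grasp_force: 88.4
```

```bash
python3 -c "
from h import *
st()"
```

```text
t 22.0
eef_pos [418.211  81.119 209.693]
tool_rot [-0.193  0.981 -0.     0.   ]
ft_force [ 0.44  -0.7   -2.598]
ft_torque [-0.099 -0.087 -0.019]
finger_gap 15.27
grasp_force 88.374
joint_pos [ 0.576  0.052 -0.471  0.    -1.047 -1.76 ]
```

Emit:
play_rows(increments=[[0.1,-0.005,0,0,0],[0.1,-0.01,0,0,0],[0.1,-0.015,0,0,0],[0.1,-0.015,0,0,0]])

```text
t: 22.33
eef_pos: [432.2, 86.8, 209.7]
tool_rot: [-0.193, 0.981, -0.0, 0.0]
ft_force: [1.3, -1.7, -1.9]
finger_gap: 15.3
grasp_force: 88.4
```

```bash
python3 -c "
from h import *
st()"
```

```text
t 22.333
eef_pos [432.181  86.785 209.651]
tool_rot [-0.193  0.981 -0.     0.   ]
ft_force [ 1.34  -1.656 -1.934]
ft_torque [-0.261 -0.234 -0.15 ]
finger_gap 15.265
grasp_force 88.371
joint_pos [ 5.690e-01  7.900e-02 -4.410e-01  1.000e-03 -1.050e+00 -1.753e+00]
```

```bash
cat > arc.py <<'E'
import numpy as np
# tool heading from 202.0 deg; turn d>0 clockwise; nut at 107.5 ahead along (tool heading-181.2)
def rows(ds,r=107.5,off=1.0):
    # local frame: tool x points back; ahead = -x (rotated by off deg cw)
    out=[]
    a0=np.radians(180+off)  # direction of nut in tool frame (tool z down: cw seen from above is positive)
    N=r*np.array([np.cos(a0),np.sin(a0)])
    for d in ds:
        a=np.radians(d); R=np.array([[np.cos(a),-np.sin(a)],[np.sin(a),np.cos(a)]])
        s=N-R@N; out.append([round(s[0]/1000,4),round(s[1]/1000,4),round(a,3)])
    return out
print(rows([3,6,9,12])); print(rows([2,4,6]))
E
python3 arc.py; python3 -c "
from h import *
im=grab_frame('scene'); cv2.imwrite('pics/s2.png',im[:,:,::-1])
from h import proj
print(proj('scene',[532,125,216]))"
```

```text
[[np.float64(-0.0002), np.float64(0.0056), np.float64(0.052)], [np.float64(-0.0008), np.float64(0.0112), np.float64(0.105)], [np.float64(-0.0016), np.float64(0.0168), np.float64(0.157)], [np.float64(-0.0027), np.float64(0.0223), np.float64(0.209)]]
[[np.float64(-0.0001), np.float64(0.0037), np.float64(0.035)], [np.float64(-0.0004), np.float64(0.0075), np.float64(0.07)], [np.float64(-0.0008), np.float64(0.0112), np.float64(0.105)]]
[247.75436216 184.4230426 ]
```

Emit:
play_rows(increments=[[0.1,-0.0002,0.0056,0,0.052],[0.1,-0.0008,0.0112,0,0.105],[0.1,-0.0016,0.0168,0,0.157],[0.1,-0.0027,0.0223,0,0.209]])

```text
t: 22.72
eef_pos: [426.5, 107.5, 210.2]
tool_rot: [-0.088, 0.996, -0.001, 0.001]
ft_force: [6.5, -6.2, -3.7]
finger_gap: 15.1
grasp_force: 88.3
```

```bash
cat > sp.py <<'E'
from h import *
s=env.sense(); F=np.array(s["ft_force"])-[0,0,-2.45];M=np.array(s["ft_torque"]); p=np.array(s["eef_pos"])
nz=np.array([-.488,-.107,.866]); q=s["tool_rot"]; hd=192.3-np.degrees(2*(np.arctan2(q[0],q[1])+.1075))
for up in(0,.26):
    r=p/1000-[.532,.125,.216]; r[2]+=up; print("up",up,"torque about nut",((M+np.cross(r,F))@nz).round(3))
h=np.radians(hd-181.2); c=p[:2]+107.5*np.array([np.cos(h),np.sin(h)])
print("t %.2f head %.1f jaw"%(s["t"],hd-181.2),c.round(1),"z",p[2].round(1),"F",F.round(1),"M",M.round(2),"gap",s["finger_gap"],s["grasp_force"])
E
python3 sp.py
```

```text
up 0 torque about nut 1.754
up 0.26 torque about nut 0.783
t 22.72 head 8.9 jaw [532.7 124.1] z 210.2 F [ 6.5 -6.2 -1.2] M [-1.92 -1.61 -0.05] gap 15.099045002554412 88.2931137084961
```

Emit:
play_rows(increments=[[0.1,-0.0002,0.0056,0,0.052],[0.1,-0.0008,0.0112,0,0.105],[0.1,-0.0016,0.0168,0,0.157],[0.1,-0.0027,0.0223,0,0.209]])

```text
t: 23.05
eef_pos: [424.5, 130.3, 210.7]
tool_rot: [0.016, 1.0, -0.0, 0.001]
ft_force: [-0.4, -3.7, 3.2]
finger_gap: 15.2
grasp_force: 89.2
```

```bash
python3 sp.py
```

```text
up 0 torque about nut 0.62
up 0.26 torque about nut 0.157
t 23.05 head -3.1 jaw [531.8 124.5] z 210.7 F [-0.4 -3.7  5.6] M [-1.06 -0.56 -0.27] gap 15.15362331972073 89.2323911190033
```

Emit:
play_rows(increments=[[0.1,-0.0001,0.0037,0,0.035],[0.1,-0.0004,0.0075,0,0.07],[0.1,-0.0008,0.0112,0,0.105]])

```text
t: 23.3
eef_pos: [426.8, 141.6, 211.3]
tool_rot: [0.068, 0.998, 0.0, 0.002]
ft_force: [1.8, -4.6, 2.5]
finger_gap: 14.6
grasp_force: 89.1
```

```bash
python3 sp.py
```

```text
up 0 torque about nut 0.825
up 0.26 torque about nut 0.187
t 23.30 head -9.0 jaw [532.9 124.7] z 211.3 F [ 1.8 -4.6  5. ] M [-1.36 -1.09 -0.31] gap 14.639820919584656 89.07351493835449
```

Emit:
play_rows(increments=[[0.1,-0.0001,0.0037,0,0.035],[0.1,-0.0004,0.0075,0,0.07],[0.1,-0.0008,0.0112,0,0.105]])

```text
t: 23.55
eef_pos: [428.8, 152.6, 211.2]
tool_rot: [0.121, 0.993, 0.0, 0.002]
ft_force: [2.4, -2.6, 1.8]
finger_gap: 14.8
grasp_force: 89.0
```

```bash
python3 sp.py
```

```text
up 0 torque about nut 0.539
up 0.26 torque about nut 0.143
t 23.55 head -15.1 jaw [532.6 124.6] z 211.2 F [ 2.4 -2.6  4.2] M [-1.21 -0.86 -0.26] gap 14.755068347453696 89.03321385383606
```

Emit:
play_rows(increments=[[0.1,-0.0001,0.0037,0,0.035],[0.1,-0.0004,0.0075,0,0.07],[0.1,-0.0008,0.0112,0,0.105]])

```text
t: 23.8
eef_pos: [432.0, 163.2, 211.0]
tool_rot: [0.172, 0.985, 0.0, 0.002]
ft_force: [1.3, -3.2, 1.9]
finger_gap: 15.3
grasp_force: 89.0
```

```bash
python3 sp.py
```

```text
up 0 torque about nut 0.555
up 0.26 torque about nut 0.109
t 23.80 head -21.1 jaw [532.3 124.6] z 211.0 F [ 1.3 -3.2  4.3] M [-1.19 -0.76 -0.26] gap 15.256766208237618 88.96634459495544
```

Emit:
play_rows(increments=[[0.1,0,0,-0.02,0],[0.1,0,0,-0.05,0],[0.1,0,0,-0.08,0],[0.1,-0.035,0.015,-0.08,0],[0.1,-0.07,0.03,-0.08,0],[0.1,-0.105,0.045,-0.08,0],[0.1,-0.1175,0.045,-0.08,0],[0.1,-0.1175,0.045,-0.08,0]])

```text
t: 24.47
eef_pos: [558.8, 165.8, 287.6]
tool_rot: [0.173, 0.985, -0.001, -0.001]
ft_force: [0.6, 0.2, -2.6]
finger_gap: 14.8
grasp_force: 88.5
```

Emit:
play_rows(increments=[[0.1,0,0,0,0],[0.1,0,0,0,0]])

```text
t: 24.63
eef_pos: [555.8, 165.9, 289.4]
tool_rot: [0.172, 0.985, -0.0, -0.0]
ft_force: [0.0, 0.6, -0.9]
finger_gap: 15.0
grasp_force: 88.5
```

```bash
python3 sp.py; python3 fit.py; python3 fit.py; python3 red.py
python3 - <<'E'
from h import *
im=cv2.imread("pics/w7.png"); im=cv2.resize(im,(512,384)); h=cv2.cvtColor(im,cv2.COLOR_BGR2HSV)
print(proj("wrist",[527,124,225]))
m=(((h[...,0]<8)|(h[...,0]>172))&(h[...,1]>190)&(h[...,2]>90))
for r in [70,80,90,120,160,200,240,300,340]:
    c=np.flatnonzero(m[r]); print(r,(c.min(),c.max()) if len(c) else None)
E
```

```text
up 0 torque about nut -0.04
up 0.26 torque about nut 0.033
t 24.63 head -21.0 jaw [656.1 127.4] z 289.4 F [0.  0.6 1.5] M [ 0.03  0.04 -0.03] gap 15.044866507994703 88.51702451705933
flat angle about nut z (deg, mod60; y-flats ref 30): 28.17370236720544 shift [ 0.3 -0.2] IoU 0.931 area 4143
flat angle about nut z (deg, mod60; y-flats ref 30): 29.193248665161903 shift [ 0.7 -0.3] IoU 0.928 area 4115
[ 233   74   46  271 9052] box px [[233.0, 74.0], [278.0, 74.0], [278.0, 344.0], [233.0, 344.0]]
[[447.0, 179.0], [465.8, 231.3], [840.0, 105.6], [816.3, 39.6]]
t 24.783
eef_pos [555.706 166.17  290.302]
tool_rot [0.171 0.985 0.    0.   ]
ft_force [ 0.054  0.641 -2.661]
ft_torque [0.031 0.021 0.014]
finger_gap 14.556
grasp_force 88.518
joint_pos [ 0.57   0.269  0.004 -0.    -1.305 -2.485]
[180.07217317 188.36745857]
70 None
80 (np.int64(237), np.int64(272))
90 (np.int64(233), np.int64(277))
120 (np.int64(233), np.int64(276))
160 (np.int64(234), np.int64(275))
200 (np.int64(237), np.int64(273))
240 (np.int64(235), np.int64(273))
300 (np.int64(236), np.int64(271))
340 (np.int64(236), np.int64(269))
```

Emit:
play_rows(increments=[[0.1,0.02,-0.018,0,-0.06],[0.1,0.05,-0.044,0,-0.15],[0.1,0.08,-0.07,0,-0.25],[0.1,0.11,-0.095,0,-0.35],[0.1,0.135,-0.118,0,-0.46],[0.1,0.156,-0.136,0,-0.56],[0.1,0.156,-0.136,0,-0.56],[0.1,0.156,-0.136,0,-0.56]])

```text
t: 25.45
eef_pos: [362.5, 90.4, 290.8]
tool_rot: [-0.108, 0.994, 0.001, 0.002]
ft_force: [0.6, 0.7, -1.1]
finger_gap: 14.9
grasp_force: 88.5
```

Emit:
play_rows(increments=[[0.1,0,0,0,0],[0.1,0,0,0,0]])

```text
t: 25.62
eef_pos: [364.3, 91.3, 289.9]
tool_rot: [-0.107, 0.994, 0.0, 0.0]
ft_force: [-0.2, 0.6, -2.8]
finger_gap: 15.1
grasp_force: 88.5
```

```bash
python3 sp.py; python3 - <<'E'
from h import *
st()
E
```

```text
up 0 torque about nut -0.058
up 0.26 torque about nut 0.027
t 25.62 head 11.1 jaw [469.8 111.9] z 289.9 F [-0.2  0.6 -0.4] M [0.   0.05 0.02] gap 15.103948089818262 88.46176028251648
t 25.617
eef_pos [364.335  91.265 289.884]
tool_rot [-0.107  0.994  0.     0.   ]
ft_force [-0.248  0.616 -2.841]
ft_torque [0.004 0.047 0.023]
finger_gap 15.104
grasp_force 88.462
joint_pos [ 0.685 -0.111 -0.418  0.    -1.262 -2.041]
```

Emit:
play_rows(increments=[[0.1,0,0,0.025,0],[0.1,0,0,0.055,0],[0.1,0,0,0.08,0],[0.1,0,0,0.089,0],[0.1,0,0,0.089,0],[0.1,-0.012,0,0.089,0],[0.1,-0.025,0,0.089,0],[0.1,-0.025,0,0.089,0]])

```text
t: 26.28
eef_pos: [391.8, 97.4, 201.8]
tool_rot: [-0.107, 0.994, -0.0, 0.002]
ft_force: [-0.5, -1.5, -2.0]
finger_gap: 14.7
grasp_force: 88.5
```

```bash
python3 sp.py
```

```text
up 0 torque about nut 0.277
up 0.26 torque about nut 0.096
t 26.28 head 11.0 jaw [497.3 118. ] z 201.8 F [-0.5 -1.5  0.4] M [-0.29 -0.05 -0.06] gap 14.69925913396617 88.50157856941223
```

Emit:
play_rows(increments=[[0.1,-0.007,0,0,0],[0.1,-0.014,0,0,0],[0.1,-0.02,0,0,0],[0.1,-0.02,0,0,0]])

```text
t: 26.62
eef_pos: [409.1, 100.5, 200.8]
tool_rot: [-0.107, 0.994, -0.0, 0.0]
ft_force: [1.5, -2.5, -1.4]
finger_gap: 14.7
grasp_force: 88.6
```

```bash
python3 sp.py
```

```text
up 0 torque about nut 0.508
up 0.26 torque about nut 0.153
t 26.62 head 11.0 jaw [514.6 121.1] z 200.8 F [ 1.5 -2.5  1.1] M [-0.78 -0.51 -0.28] gap 14.748775687403025 88.58940839767456
```

Emit:
play_rows(increments=[[0.1,-0.006,0,0,0],[0.1,-0.012,0,0,0],[0.1,-0.018,0,0,0],[0.1,-0.018,0,0,0]])

```text
t: 26.95
eef_pos: [425.9, 104.0, 200.3]
tool_rot: [-0.107, 0.994, -0.001, -0.001]
ft_force: [-0.5, -4.7, -2.0]
finger_gap: 14.7
grasp_force: 88.7
```

```bash
python3 sp.py
```

```text
up 0 torque about nut 0.735
up 0.26 torque about nut 0.151
t 26.95 head 11.1 jaw [531.4 124.7] z 200.3 F [-0.5 -4.7  0.5] M [-1.28  0.07 -0.4 ] gap 14.704168604444561 88.69311332702637
```

Emit:
play_rows(increments=[[0.1,-0.0015,-0.0012,0,0],[0.1,-0.0015,-0.0012,0,0]])

```text
t: 27.12
eef_pos: [426.4, 103.3, 200.2]
tool_rot: [-0.107, 0.994, 0.0, -0.001]
ft_force: [-3.5, -1.4, -1.7]
finger_gap: 15.0
grasp_force: 88.7
```

```bash
python3 sp.py
```

```text
up 0 torque about nut 0.1
up 0.26 torque about nut 0.015
t 27.12 head 11.1 jaw [531.9 124. ] z 200.2 F [-3.5 -1.4  0.8] M [-0.57  1.12 -0.15] gap 15.011612433676078 88.66268277168274
```

Emit:
play_rows(increments=[[0.1,-0.0001,0.0037,0,0.035],[0.1,-0.0004,0.0075,0,0.07],[0.1,-0.0008,0.0112,0,0.105]])

```text
t: 27.37
eef_pos: [424.9, 113.7, 200.5]
tool_rot: [-0.055, 0.998, -0.001, -0.001]
ft_force: [-0.9, -6.1, -3.0]
finger_gap: 15.1
grasp_force: 88.6
```

```bash
python3 sp.py
```

```text
up 0 torque about nut 1.534
up 0.26 torque about nut 0.785
t 27.37 head 5.1 jaw [532.  123.2] z 200.5 F [-0.9 -6.1 -0.5] M [-1.82  0.33  0.09] gap 15.128884396465631 88.55302333831787
```

Emit:
play_rows(increments=[[0.1,-0.0001,0.0037,0,0.035],[0.1,-0.0004,0.0075,0,0.07],[0.1,-0.0008,0.0112,0,0.105]])

```text
t: 27.62
eef_pos: [424.3, 124.7, 200.4]
tool_rot: [-0.002, 1.0, -0.001, -0.001]
ft_force: [-1.0, -7.1, -2.9]
finger_gap: 14.6
grasp_force: 88.5
```

```bash
python3 sp.py
```

```text
up 0 torque about nut 1.659
up 0.26 torque about nut 0.784
t 27.62 head -0.9 jaw [531.8 123. ] z 200.4 F [-1.  -7.1 -0.5] M [-1.7   0.4   0.17] gap 14.632300791596263 88.49997997283936
```

Emit:
play_rows(increments=[[0.1,-0.0001,0.0037,0,0.035],[0.1,-0.0004,0.0075,0,0.07],[0.1,-0.0008,0.0112,0,0.105]])

```text
t: 27.87
eef_pos: [424.9, 135.8, 200.2]
tool_rot: [0.05, 0.999, -0.001, -0.001]
ft_force: [-1.5, -7.5, -3.3]
finger_gap: 15.2
grasp_force: 88.4
```

```bash
python3 sp.py
```

```text
up 0 torque about nut 1.797
up 0.26 torque about nut 0.882
t 27.87 head -7.0 jaw [531.6 122.8] z 200.2 F [-1.5 -7.5 -0.8] M [-1.69  0.39  0.27] gap 15.23930122824626 88.41491276441957
```

Emit:
play_rows(increments=[[0.1,-0.0001,0.0037,0,0.035],[0.1,-0.0004,0.0075,0,0.07],[0.1,-0.0008,0.0112,0,0.105]])

```text
t: 28.12
eef_pos: [426.7, 146.8, 200.1]
tool_rot: [0.102, 0.995, -0.001, -0.001]
ft_force: [-1.9, -8.6, -3.4]
finger_gap: 15.1
grasp_force: 88.4
```

```bash
python3 sp.py
```

```text
up 0 torque about nut 1.866
up 0.26 torque about nut 0.828
t 28.12 head -13.0 jaw [531.4 122.6] z 200.1 F [-1.9 -8.6 -1. ] M [-1.6   0.48  0.27] gap 15.075127132017888 88.39065263047814
```

Emit:
play_rows(increments=[[0.1,-0.0001,0.0037,0,0.035],[0.1,-0.0004,0.0075,0,0.07],[0.1,-0.0008,0.0112,0,0.105]])

```text
t: 28.37
eef_pos: [429.5, 157.5, 200.0]
tool_rot: [0.154, 0.988, -0.001, -0.001]
ft_force: [-3.4, -8.3, -2.6]
finger_gap: 14.9
grasp_force: 88.4
```

```bash
python3 sp.py
```

```text
up 0 torque about nut 1.878
up 0.26 torque about nut 0.923
t 28.37 head -19.0 jaw [531.2 122.5] z 200.0 F [-3.4 -8.3 -0.2] M [-1.6   0.63  0.31] gap 14.916762252161448 88.36517742834985
```

Emit:
play_rows(increments=[[0.1,-0.0001,0.0028,0,0.026],[0.1,-0.0003,0.0056,0,0.052],[0.1,-0.0004,0.0075,0,0.07]])

```text
t: 28.62
eef_pos: [432.0, 164.5, 199.8]
tool_rot: [0.189, 0.982, -0.002, -0.001]
ft_force: [-4.3, -7.7, -2.7]
finger_gap: 15.0
grasp_force: 88.3
```

```bash
python3 sp.py; python3 -c "
exec(open('arc.py').read().split('print')[0])
print(rows([-2,-4,-5]))"
```

```text
up 0 torque about nut 1.87
up 0.26 torque about nut 1.012
t 28.62 head -23.0 jaw [531.  122.5] z 199.8 F [-4.3 -7.7 -0.3] M [-1.5   0.82  0.4 ] gap 15.019426380313309 88.31530110910535
[[np.float64(0.0), np.float64(-0.0038), np.float64(-0.035)], [np.float64(-0.0001), np.float64(-0.0075), np.float64(-0.07)], [np.float64(-0.0002), np.float64(-0.0094), np.float64(-0.087)]]
```

Emit:
play_rows(increments=[[0.1,-0.0001,-0.0037,0,-0.035],[0.1,-0.0002,-0.0065,0,-0.062],[0.1,-0.0002,-0.0065,0,-0.062]])

```text
t: 28.87
eef_pos: [430.0, 159.1, 200.0]
tool_rot: [0.158, 0.987, -0.0, -0.001]
ft_force: [-4.1, -5.0, -3.9]
finger_gap: 14.7
grasp_force: 88.3
```

```bash
python3 sp.py
```

```text
up 0 torque about nut 0.858
up 0.26 torque about nut 0.34
t 28.87 head -19.4 jaw [531.4 123.4] z 200.0 F [-4.1 -5.  -1.4] M [-0.71  0.88 -0.03] gap 14.735744546232153 88.30415745265782
```

Emit:
play_rows(increments=[[0.1,0,-0.003,0,-0.02],[0.1,0,-0.0045,0,-0.035],[0.1,0,-0.0045,0,-0.035]])

```text
t: 29.12
eef_pos: [429.0, 155.8, 200.3]
tool_rot: [0.141, 0.99, 0.001, -0.001]
ft_force: [-5.9, -1.1, -3.9]
finger_gap: 15.0
grasp_force: 88.4
```

```bash
python3 sp.py
```

```text
up 0 torque about nut -0.208
up 0.26 torque about nut -0.188
t 29.12 head -17.4 jaw [531.6 123.6] z 200.3 F [-5.9 -1.1 -1.4] M [ 0.46  1.42 -0.15] gap 14.987630683818022 88.36581611889414
```

Emit:
play_rows(increments=[[0.1,0.006,0,0,0],[0.1,0.014,0,0,0],[0.1,0.022,0.0004,0,0]])

```text
t: 29.37
eef_pos: [416.4, 160.5, 203.7]
tool_rot: [0.141, 0.99, -0.001, 0.008]
ft_force: [20.2, -16.0, -3.1]
finger_gap: 15.0
grasp_force: 89.1
```

```bash
python3 sp.py
```

```text
up 0 torque about nut 3.129
up 0.26 torque about nut 0.544
t 29.37 head -17.4 jaw [519.  128.3] z 203.7 F [ 20.2 -16.   -0.7] M [-4.32 -5.16 -0.75] gap 15.030707999119246 89.10663843154907
```

Emit:
play_rows(increments=[[0.1,-0.004,-0.002,0,0],[0.1,-0.006,-0.003,0,0]])

```text
t: 29.53
eef_pos: [413.6, 157.9, 201.6]
tool_rot: [0.14, 0.99, 0.001, 0.0]
ft_force: [-13.1, 5.3, 3.7]
finger_gap: 15.3
grasp_force: 90.1
```

```bash
python3 sp.py
```

```text
up 0 torque about nut -1.031
up 0.26 torque about nut 0.008
t 29.53 head -17.4 jaw [516.2 125.8] z 201.6 F [-13.1   5.3   6.2] M [1.2  3.25 0.36] gap 15.29669718558635 90.05080461502075
```

Emit:
play_rows(increments=[[0.1,0.003,-0.0015,-0.005,0],[0.1,0.005,-0.003,-0.01,0],[0.1,0.0075,-0.0045,-0.015,0]])

```text
t: 29.78
eef_pos: [406.5, 156.8, 216.9]
tool_rot: [0.14, 0.99, 0.002, 0.002]
ft_force: [1.1, 1.9, -2.8]
finger_gap: 15.4
grasp_force: 89.3
```

```bash
python3 sp.py
```

```text
up 0 torque about nut -0.264
up 0.26 torque about nut -0.054
t 29.78 head -17.3 jaw [509.2 124.8] z 216.9 F [ 1.1  1.9 -0.3] M [ 0.77 -0.32  0.35] gap 15.366604746137455 89.2916750907898
```

Emit:
play_rows(increments=[[0.1,0.006,-0.002,-0.015,0],[0.1,0.01,-0.003,-0.035,0],[0.1,0.01,-0.003,-0.055,0],[0.1,0.01,-0.003,-0.075,0],[0.1,0.01,-0.003,-0.075,0]])

```text
t: 30.2
eef_pos: [396.7, 156.5, 295.4]
tool_rot: [0.141, 0.99, 0.003, 0.004]
ft_force: [-0.4, 0.2, -1.7]
finger_gap: 15.1
grasp_force: 89.5
```

```bash
python3 sp.py; python3 - <<'E'
from h import *
im=grab_frame("wrist"); h=cv2.cvtColor(np.ascontiguousarray(im),cv2.COLOR_RGB2HSV)
m=(((h[...,0]<8)|(h[...,0]>172))&(h[...,1]>190)&(h[...,2]>90))
for r in [66,70,74,78,90,120,160,200,240,300,340]:
    c=np.flatnonzero(m[r]); print(r,(c.min(),c.max()) if len(c) else None)
E
```

```text
up 0 torque about nut -0.05
up 0.26 torque about nut -0.017
t 30.20 head -17.4 jaw [499.3 124.4] z 295.4 F [-0.4  0.2  0.7] M [ 0.03 -0.09 -0.03] gap 15.055976291232424 89.49031233787537
66 None
70 None
74 None
78 (np.int64(239), np.int64(269))
90 (np.int64(232), np.int64(276))
120 (np.int64(232), np.int64(276))
160 (np.int64(233), np.int64(274))
200 (np.int64(234), np.int64(273))
240 (np.int64(234), np.int64(272))
300 (np.int64(236), np.int64(271))
340 (np.int64(236), np.int64(270))
```

Emit:
play_rows(increments=[[0.1,-0.03,0.012,0,0],[0.1,-0.065,0.025,0,0],[0.1,-0.1,0.038,0,0],[0.1,-0.13,0.05,0,0],[0.1,-0.145,0.05,0,0],[0.1,-0.145,0.05,0,0],[0.1,-0.145,0.05,0,0]])

```text
t: 30.83
eef_pos: [547.6, 162.2, 288.1]
tool_rot: [0.142, 0.99, -0.001, -0.002]
ft_force: [-1.3, 0.2, -2.0]
finger_gap: 14.9
grasp_force: 89.4
```

```bash
python3 fit.py; python3 fit.py; python3 -c "
from h import *
st()"
```

```text
flat angle about nut z (deg, mod60; y-flats ref 30): 5.786945424804064 shift [0.7 0.1] IoU 0.936 area 4094
flat angle about nut z (deg, mod60; y-flats ref 30): 5.91762161806998 shift [0.3 0.1] IoU 0.937 area 4073
t 30.933
eef_pos [546.93  162.467 289.648]
tool_rot [ 0.141  0.99  -0.    -0.001]
ft_force [-0.987 -0.796 -1.73 ]
ft_torque [0.067 0.058 0.008]
finger_gap 14.895
grasp_force 89.377
joint_pos [ 5.720e-01  2.540e-01 -1.700e-02 -1.000e-03 -1.301e+00 -2.426e+00]
```

Emit:
play_rows(increments=[[0.1,0.025,-0.01,0,-0.02],[0.1,0.06,-0.02,0,-0.05],[0.1,0.095,-0.033,0,-0.08],[0.1,0.13,-0.046,0,-0.11],[0.1,0.16,-0.058,0,-0.147],[0.1,0.1747,-0.063,0,-0.147],[0.1,0.1747,-0.063,0,-0.147],[0.1,0.1747,-0.063,0,-0.147]], squeeze=70)

```text
t: 31.6
eef_pos: [361.5, 150.8, 291.5]
tool_rot: [0.067, 0.998, 0.001, 0.001]
ft_force: [0.2, 0.5, -1.7]
finger_gap: 14.9
grasp_force: 89.3
```

Emit:
play_rows(increments=[[0.1,0,0,0.03,0],[0.1,0,0,0.06,0],[0.1,0,0,0.085,0],[0.1,0,0,0.089,0],[0.1,0,0,0.089,0],[0.1,0,0,0.089,0]])

```text
t: 32.1
eef_pos: [364.0, 151.6, 202.8]
tool_rot: [0.068, 0.998, 0.0, 0.001]
ft_force: [0.8, -0.2, -1.6]
finger_gap: 14.9
grasp_force: 89.2
```

```bash
python3 sp.py
```

```text
up 0 torque about nut -0.038
up 0.26 torque about nut -0.081
t 32.10 head -9.0 jaw [470.1 134.8] z 202.8 F [ 0.8 -0.2  0.8] M [ 0.08 -0.    0.02] gap 14.865871777948131 89.21783566474915
```

Emit:
play_rows(increments=[[0.1,-0.01,-0.0025,0.001,0],[0.1,-0.02,-0.0025,0.001,0],[0.1,-0.03,-0.0025,0.0015,0],[0.1,-0.03,-0.0025,0.0015,0]])

```text
t: 32.43
eef_pos: [394.5, 144.9, 201.1]
tool_rot: [0.069, 0.998, 0.001, 0.001]
ft_force: [0.5, 0.1, -2.8]
finger_gap: 15.0
grasp_force: 89.3
```

```bash
python3 sp.py
```

```text
up 0 torque about nut -0.037
up 0.26 torque about nut -0.036
t 32.43 head -9.1 jaw [500.6 127.9] z 201.1 F [ 0.5  0.1 -0.3] M [ 0.02  0.03 -0.01] gap 15.02226185725259 89.33420062065125
```

Emit:
play_rows(increments=[[0.1,-0.005,0,0,0],[0.1,-0.01,0,0,0],[0.1,-0.015,0,0,0],[0.1,-0.015,0,0,0]])

```text
t: 32.77
eef_pos: [406.5, 142.5, 199.6]
tool_rot: [0.068, 0.998, 0.0, -0.001]
ft_force: [-3.3, 1.4, -2.1]
finger_gap: 14.7
grasp_force: 89.4
```

```bash
python3 sp.py
```

```text
up 0 torque about nut -0.449
up 0.26 torque about nut -0.179
t 32.77 head -9.0 jaw [512.7 125.7] z 199.6 F [-3.3  1.4  0.3] M [0.68 1.01 0.14] gap 14.748542029266508 89.38105702400208
```

Emit:
play_rows(increments=[[0.1,0,0.001,0,0.02],[0.1,-0.005,0.002,0,0.035],[0.1,-0.01,0.002,0,0.035],[0.1,-0.012,0.002,0,0.035]])

```text
t: 33.1
eef_pos: [417.4, 143.6, 199.4]
tool_rot: [0.085, 0.996, 0.0, -0.002]
ft_force: [-10.8, 6.3, -0.8]
finger_gap: 15.0
grasp_force: 89.6
```

```bash
python3 sp.py
```

```text
up 0 torque about nut -1.377
up 0.26 torque about nut -0.271
t 33.10 head -11.0 jaw [522.9 123.1] z 199.4 F [-10.8   6.3   1.7] M [2.15 2.91 0.63] gap 14.990309521395591 89.6167802810669
```

Emit:
play_rows(increments=[[0.1,-0.0002,0.0041,0,0.035],[0.1,-0.0004,0.0081,0,0.07],[0.1,-0.0009,0.0122,0,0.105],[0.1,-0.0014,0.0162,0,0.14]])

```text
t: 33.43
eef_pos: [422.6, 158.1, 200.0]
tool_rot: [0.155, 0.988, -0.001, -0.0]
ft_force: [-2.4, -2.3, -3.1]
finger_gap: 15.1
grasp_force: 89.6
```

```bash
python3 sp.py
```

```text
up 0 torque about nut 1.154
up 0.26 torque about nut 0.93
t 33.43 head -19.0 jaw [524.2 123.1] z 200.0 F [-2.4 -2.3 -0.7] M [-0.37  0.68  0.84] gap 15.130251827459807 89.59144918284437
```

Emit:
play_rows(increments=[[0.1,-0.0002,0.0041,0,0.035],[0.1,-0.0004,0.0081,0,0.07],[0.1,-0.0009,0.0122,0,0.105]])

```text
t: 33.68
eef_pos: [426.6, 168.9, 199.8]
tool_rot: [0.206, 0.978, -0.002, -0.001]
ft_force: [-4.0, -2.3, -1.3]
finger_gap: 15.0
grasp_force: 89.9
```

```bash
python3 sp.py
```

```text
up 0 torque about nut 1.08
up 0.26 torque about nut 0.902
t 33.68 head -25.0 jaw [524.  123.5] z 199.8 F [-4.  -2.3  1.2] M [-0.09  1.31  0.97] gap 14.978222026271673 89.89271916914731
```

Emit:
play_rows(increments=[[0.1,-0.0002,0.0041,0,0.035],[0.1,-0.0004,0.0081,0,0.07],[0.1,-0.0009,0.0122,0,0.105]])

```text
t: 33.93
eef_pos: [431.7, 179.6, 199.7]
tool_rot: [0.257, 0.966, -0.002, -0.001]
ft_force: [-8.4, -1.0, 0.1]
finger_gap: 15.3
grasp_force: 90.3
```

```bash
python3 sp.py
```

```text
up 0 torque about nut 0.909
up 0.26 torque about nut 1.015
t 33.93 head -31.1 jaw [523.8 124.2] z 199.7 F [-8.4 -1.   2.5] M [0.25 1.91 0.98] gap 15.299753493671817 90.25066444650292
```

Emit:
play_rows(increments=[[0.1,0,-0.004,0,-0.035],[0.1,0,-0.0085,0,-0.075],[0.1,0,-0.0105,0,-0.095],[0.1,0,-0.0105,0,-0.095]])

```text
t: 34.27
eef_pos: [428.1, 171.8, 200.4]
tool_rot: [0.212, 0.977, 0.001, 0.0]
ft_force: [-4.6, 2.5, -1.7]
finger_gap: 15.2
grasp_force: 89.3
```

```bash
python3 sp.py
```

```text
up 0 torque about nut -0.663
up 0.26 torque about nut -0.212
t 34.27 head -25.7 jaw [525.  125.2] z 200.4 F [-4.6  2.5  0.8] M [1.24 0.98 0.16] gap 15.191258539592635 89.31158063001931
```

Emit:
play_rows(increments=[[0.1,0.002,-0.0015,-0.0043,0],[0.1,0.004,-0.003,-0.0087,0],[0.1,0.006,-0.0045,-0.013,0],[0.1,0.008,-0.006,-0.0173,0]])

```text
t: 34.6
eef_pos: [424.8, 169.5, 219.0]
tool_rot: [0.211, 0.978, 0.002, 0.007]
ft_force: [26.0, -9.0, -13.8]
finger_gap: 15.2
grasp_force: 85.8
```

```bash
python3 sp.py
```

```text
up 0 torque about nut 2.26
up 0.26 torque about nut 0.389
t 34.60 head -25.5 jaw [521.8 123.1] z 219.0 F [ 26.   -9.  -11.3] M [-1.88 -6.94  0.47] gap 15.15492531813731 85.7774647636802
```

Emit:
play_rows(increments=[[0.1,0.004,-0.003,-0.009,0],[0.1,0.008,-0.006,-0.02,0],[0.1,0.012,-0.006,-0.045,0],[0.1,0.012,-0.006,-0.07,0],[0.1,0.012,-0.006,-0.07,0]])

```text
t: 35.02
eef_pos: [408.2, 169.7, 293.3]
tool_rot: [0.212, 0.977, 0.003, 0.005]
ft_force: [0.6, 0.7, -1.6]
finger_gap: 15.1
grasp_force: 85.0
```

```bash
python3 sp.py
```

```text
up 0 torque about nut -0.135
up 0.26 torque about nut -0.067
t 35.02 head -25.7 jaw [505.1 123.1] z 293.3 F [0.6 0.7 0.9] M [ 0.05 -0.13 -0.02] gap 15.069933446811943 84.96052699629217
```

Emit:
play_rows(increments=[[0.1,-0.03,0.012,0,0],[0.1,-0.065,0.025,0,0],[0.1,-0.1,0.04,0,0],[0.1,-0.128,0.053,0,0],[0.1,-0.138,0.053,0,0],[0.1,-0.138,0.053,0,0],[0.1,-0.138,0.053,0,0]])

```text
t: 35.6
eef_pos: [552.5, 159.3, 286.4]
tool_rot: [0.212, 0.977, -0.001, -0.001]
ft_force: [0.3, 0.7, -2.4]
finger_gap: 15.3
grasp_force: 84.8
```

```bash
python3 fit.py; python3 fit.py; python3 - <<'E'
from h import *
st()
im=grab_frame("wrist"); h=cv2.cvtColor(np.ascontiguousarray(im),cv2.COLOR_RGB2HSV)
m=(((h[...,0]<8)|(h[...,0]>172))&(h[...,1]>190)&(h[...,2]>90))
for r in [50,58,66,70,74,78,90,120,160,200,240,300,340]:
    c=np.flatnonzero(m[r]); print(r,(c.min(),c.max()) if len(c) else None)
E
```

```text
flat angle about nut z (deg, mod60; y-flats ref 30): 55.92337689770265 shift [0.3 0.2] IoU 0.916 area 4071
flat angle about nut z (deg, mod60; y-flats ref 30): 55.84570982895373 shift [1.  0.4] IoU 0.917 area 4055
t 35.7
eef_pos [551.831 159.714 287.477]
tool_rot [ 0.212  0.977 -0.    -0.   ]
ft_force [-0.213  0.059 -2.512]
ft_torque [-0.003  0.08   0.015]
finger_gap 15.025
grasp_force 84.821
joint_pos [ 0.564  0.261 -0.013  0.    -1.297 -2.561]
50 None
58 None
66 None
70 None
74 None
78 None
90 (np.int64(229), np.int64(269))
120 (np.int64(225), np.int64(272))
160 (np.int64(228), np.int64(272))
200 (np.int64(231), np.int64(272))
240 (np.int64(234), np.int64(272))
300 (np.int64(238), np.int64(271))
340 (np.int64(242), np.int64(270))
```

Emit:
play_rows(increments=[[0.1,0.015,0.018,0,-0.06],[0.1,0.035,0.042,0,-0.14],[0.1,0.055,0.066,0,-0.22],[0.1,0.075,0.09,0,-0.3],[0.1,0.095,0.114,0,-0.38],[0.1,0.11,0.132,0,-0.46],[0.1,0.1187,0.1417,0,-0.46],[0.1,0.1187,0.1417,0,-0.46]])

```text
t: 36.42
eef_pos: [501.6, 340.4, 287.7]
tool_rot: [-0.018, 1.0, 0.0, 0.0]
ft_force: [-0.1, -0.7, -2.6]
finger_gap: 15.3
grasp_force: 84.8
```

Emit:
play_rows(increments=[[0.1,0,0,0.03,0],[0.1,0,0,0.065,0],[0.1,0,0,0.1,0],[0.1,0,0,0.135,0],[0.1,0,0,0.17,0],[0.1,0,0,0.2,0],[0.1,0,0,0.225,0],[0.1,0,0,0.24,0]])

```text
t: 37.08
eef_pos: [501.9, 335.8, 44.8]
tool_rot: [-0.016, 1.0, -0.002, -0.002]
ft_force: [-0.2, 0.1, -2.1]
finger_gap: 15.1
grasp_force: 84.8
```

```bash
python3 -c "
from h import *
st()"
```

```text
t 37.083
eef_pos [501.861 335.755  44.844]
tool_rot [-0.016  1.    -0.002 -0.002]
ft_force [-0.182  0.078 -2.092]
ft_torque [-0.033  0.077  0.028]
finger_gap 15.055
grasp_force 84.786
joint_pos [ 0.857  0.531 -0.256 -0.    -0.789 -2.397]
```

Emit:
play_rows(increments=[[0.1,0,0,0.012,0],[0.1,0,0,0.022,0],[0.1,0,0,0.03,0],[0.1,0,0,0.035,0],[0.1,0,0,0.038,0],[0.1,0,0,0.038,0]], squeeze=45)

```text
t: 37.58
eef_pos: [504.1, 338.8, 10.3]
tool_rot: [-0.017, 1.0, 0.001, 0.001]
ft_force: [-0.8, 0.1, 1.4]
finger_gap: 14.9
grasp_force: 85.9
```

Emit:
play_rows(increments=[[0.1,0,0,0.003,0],[0.1,0,0,0.006,0],[0.1,0,0,0.009,0],[0.1,0,0,0.009,0]])

```text
t: 37.92
eef_pos: [503.5, 338.2, 0.1]
tool_rot: [-0.017, 1.0, 0.0, 0.0]
ft_force: [0.3, -0.3, 2.9]
finger_gap: 15.2
grasp_force: 86.3
```

```bash
python3 -c "
from h import *
st()"
```

```text
t 37.917
eef_pos [5.03520e+02 3.38207e+02 1.41000e-01]
tool_rot [-0.017  1.     0.     0.   ]
ft_force [ 0.264 -0.265  2.853]
ft_torque [-0.174 -0.533 -0.148]
finger_gap 15.203
grasp_force 86.264
joint_pos [ 0.858  0.593 -0.286  0.    -0.692 -2.396]
```

Contact (about 5 N supported, jaw end first). Press down the last millimetres so it levels, then open.

Emit:
play_rows(increments=[[0.1,0,0,0.002,0],[0.1,0,0,0.004,0],[0.1,0,0,0.006,0],[0.1,0,0,0.006,0]])

```text
t: 38.25
eef_pos: [503.2, 338.7, -4.4]
tool_rot: [-0.017, 1.0, 0.0, 0.0]
ft_force: [-3.8, 0.1, 11.0]
finger_gap: 15.1
grasp_force: 87.6
```

Emit:
play_rows(increments=[[0.15,0,0,0,0],[0.2,0,0,0,0],[0.3,0,0,0,0],[0.4,0,0,0,0],[0.4,0,0,0,0]])

```text
t: 38.67
eef_pos: [502.9, 337.6, -6.3]
tool_rot: [-0.017, 1.0, -0.001, -0.001]
ft_force: [-0.0, 0.2, 0.9]
finger_gap: 34.2
grasp_force: 0.0
```

Emit:
play_rows(increments=[[0.4,0,0,-0.01,0],[0.45,0,0,-0.03,0],[0.45,0,0,-0.06,0],[0.45,0,0,-0.1,0],[0.45,0,0,-0.1,0],[0.45,0,0,-0.1,0]])

```text
t: 39.17
eef_pos: [504.6, 339.5, 98.0]
tool_rot: [-0.017, 1.0, 0.003, 0.002]
ft_force: [-0.0, -0.6, -1.1]
finger_gap: 38.7
grasp_force: 0.0
```

```bash
python3 red.py
```

```text
[ 239   97   25  151 2683] box px [[239.0, 247.0], [239.0, 97.0], [263.0, 97.0], [263.0, 247.0]]
[[544.5, 330.2], [432.5, 327.7], [431.9, 344.2], [543.9, 348.9]]
[241 229  21  39 175] box px [[241.0, 229.0], [261.0, 229.0], [261.0, 267.0], [241.0, 267.0]]
[[529.4, 331.4], [528.9, 346.8], [561.2, 348.1], [561.7, 332.2]]
t 39.217
eef_pos [503.455 338.359  95.866]
tool_rot [-0.017  1.     0.001  0.001]
ft_force [-0.803 -0.036 -0.091]
ft_torque [-0.057  0.067 -0.035]
finger_gap 38.58
grasp_force 0.0
joint_pos [ 0.858  0.469 -0.207 -0.    -0.892 -2.395]
```

```bash
python3 -c "
from h import *
print(close_job())"
```

```text
the job is handed in; nothing more can be done
None
```

The job is handed in, with no verdict returned: the nut was turned snug by fingers, then tightened with the spanner to about 0.95 rad past snug by camera estimate (after one slip and a second pass), and the spanner was laid flat clear of the extruder at about 39 s.

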